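# Cover the pin pots before tilting the drafting table

### The arm

A 6-joint arm with a two-finger parallel gripper is mounted at the origin on the work surface. World frame = base frame: x ahead of the robot, y to its left, z up, the work surface at z = 0. Lengths are in m, angles in degrees, forces in N, time in s.
With the tool pointing down it reaches from about 0.275 to 0.975 m from the base axis. Payload 8.4 kg.
Tool frame: the origin (TCP) lies at the very end of the fingers, on their centre line; the grasp point (between the pads) lies 19 mm behind it (grip_depth is the distance from the TCP to the grasp point, in m); z points along the fingers, x is the direction in which the jaws open and shut, and the axes are right-handed (so a half turn about z gives the same grasp; the last joint's range is limited). The gripper opens to 92 mm and grips with 3 to 60 N. Pads are 20 mm wide; open, the fingers measure 128 mm over their backs; the gripper's body (75 mm by 189 mm) begins 69 mm behind the grasp point.
Start: joints at [-74.909, 20.225, 93.587, -0, 66.188, -0.138], TCP at [0.164, -0.603, 0.215] pointing down, gripper open.
Joint ranges: [-150.9, 150.9], [-52.94, 120.26], [3.33, 152.33], [-74.26, 254.26], [0, 154.13], [-172.89, 172.89]. Speed limits (degrees/s): [127.2, 127.2, 159.86, 180, 180, 180].

### API

Orientations are given as [roll, pitch, yaw] about the fixed x, y, z axes, in that order (R = Rz(yaw) Ry(pitch) Rx(roll)).
In Python, from station import sense, camera, close_job, grip_depth gives the robot as it stands.
- The arm moves only by the shell command python3 -m crank 'ROWS' [FORCE]. ROWS is JSON, a list of rows, each a list of 7 numbers: the shift along the tool's x, y, z in cm, then the turn, a rotation vector about the tool's x, y, z in rad, then the opening in per cent of the stroke, from 0 (shut) to 100 (fully open). A call has 1 to 5 rows; each row shifts and turns the pose as measured when the row begins, along the tool's axes as they then stand; what a row does not reach is not made up. A row lasts 1/8 s, in which the tool goes at most 62.5 mm and 10.7 degrees, less where a joint would pass 70% of its speed; a pose out of reach is approached as far as the arm can. A call is refused whole if a number of a shift passes 6.25 or a number of a turn 0.188, either way. A call with a gripper value outside its range is refused whole. The fingers move at their own pace and stop on an object; FORCE is the grip in N (left out, the last holds). Time passes only in rows, so rows that do not move let the fingers close. It gives the time, the measured TCP pose, the force and the opening at its end, in the units of the state.
- sense(): the state, without advancing time (a new reading comes with each control period).
- camera(name): name is "scene" or "side" or "wrist"; returns a dict with "image" (384x512x3 uint8, red, green, blue), "intrinsics" (3x3 intrinsics, pixels), "T" (4x4, takes a point from camera to world coordinates); the wrist camera has in their place "mount" (4x4, takes a point from camera to tool coordinates, whose origin is the TCP and whose axes are the tool frame's). Camera axes: x right, y down, z forward; pixel columns grow to the right and rows downward; lengths in m; the calibration is good to about 2 mm. A picture is of the moment at which its call begins: read the wrist's pose just before it. There is no depth.
- close_job(): hands the job in, once; it reports no verdict.
The state is a dict: "time_s": time; "joint_positions": joint angles; "dq": joint speeds; "joint_torque": joint torques, N m; "eef_pos": TCP position; "eef_rot": TCP orientation; "ft_force": force on the tool from outside, world axes, zero at the start; "wrist_torque": the same for the moment, N m; "gripper_width": finger opening in m.
Only numpy, scipy, OpenCV 4.12 (cv2) and the standard library are available. Lean on these libraries where they do the work, as an engineer would, in place of code of your own. Each camera call takes 0.05 s, during which the arm holds its last target.

### The job

The drafting table is about to be tilted, so cover its pin pots: push the palette knife's blade into the notch in the organiser's front, lever the flip-top lid up with it and open it wide, then set on each pot that is on the table the cover of its own size, centred, fully seated and level. Finish with the organiser's lid shut and the knife lying flat on the cork mat, wholly within it, and do not shift the coaster or the tape holder.

Things in the scene. Friction and masses are not known exactly. Their poses are not given: they have to be found in the camera images.
- pot_small: the small round white ceramic pin pot, straight-sided, open on top: outer diameter 52, wall 4, mouth 44, height 50 mm, brass drawing pins in the bottom. Origin: centre of its underside, z up. May be absent
- cover_small: the loose steel cover of the small pot, starting upright in a bay of the organiser under the lid: a disc 56 mm across and 4 thick, below it a locating boss 38 across and 6 deep that enters the pot's mouth, on it an upright round knob 14 across and 22 tall (32 mm in all). Origin: centre of the boss's underside, z up (6 mm below the disc's underside, 10 mm below the knob's foot)
- pot_medium: the medium round white ceramic pin pot, straight-sided, open on top: outer diameter 66, wall 4, mouth 58, height 46 mm, brass drawing pins in the bottom. Origin: centre of its underside, z up. May be absent
- cover_medium: the loose steel cover of the medium pot, starting upright in a bay of the organiser under the lid: a disc 70 mm across and 4 thick, below it a locating boss 52 across and 6 deep that enters the pot's mouth, on it an upright round knob 14 across and 22 tall (32 mm in all). Origin: centre of the boss's underside, z up (6 mm below the disc's underside, 10 mm below the knob's foot)
- pot_large: the large round white ceramic pin pot, straight-sided, open on top: outer diameter 80, wall 4, mouth 72, height 42 mm, brass drawing pins in the bottom. Origin: centre of its underside, z up. May be absent
- cover_large: the loose steel cover of the large pot, starting upright in a bay of the organiser under the lid: a disc 84 mm across and 4 thick, below it a locating boss 66 across and 6 deep that enters the pot's mouth, on it an upright round knob 14 across and 22 tall (32 mm in all). Origin: centre of the boss's underside, z up (6 mm below the disc's underside, 10 mm below the knob's foot)
- knife: palette knife, 155 mm long: wooden handle 90 x 14 wide x 16 high mm, then a stiff steel blade 65 long, 18 wide, 2.5 thick at mid height of the handle. Origin: under the middle of the handle; x points along the blade, z up as it lies flat
- knife_tip (a point): tip of the knife's blade, 110 mm ahead of the knife's origin and 8 mm above its underside
- mat: flat cork mat fixed to the table, 200 x 90 x 2 mm. Origin: centre of its underside, x along its long side
- organiser: black plastic organiser fixed to the table, 96 deep (x) x 278 wide (y) x 60 high mm, walls and floor 4, three bays 88 x 88 side by side along y, dividers 34 high. The flat lid lies flush on its walls. The front wall (-x side, facing the robot) has a notch in its middle, 60 wide, reaching from 48 mm above the table up to the lid (60 mm). Origin: centre of its underside
- lid (a joint): angle of the flip-top lid: 0 shut, 1.57 upright, 2.0 fully back; it is stiff and stays where it is left
- lid_edge (a point): middle of the lid's front edge, on its underside; 96 mm from the hinge. The lid is 4 mm thick
- lid_hinge (a point): middle of the lid's hinge axis, at the far (+x) top edge of the organiser, 60 mm above the table; the axis lies along the organiser's y
- coaster: bystander: blue ceramic coaster, 95 mm across, 8 thick. Origin: centre of its underside
- tape_holder: bystander: stainless steel tape roll holder, 60 x 120 mm, about 75 mm high. Origin: centre of its underside

How it is judged:
By the outcome, as a careful person would: the job done as asked, in the order asked, and still so for the second after the job is handed in, with the robot touching nothing.
Of pot_small, pot_medium, pot_large only 2 to 3 are there at a start; the rules pass over those that are not, and their reading is None.
At some moment in a run one of knife, pot_small, pot_medium, pot_large may be knocked a few centimetres aside while the robot is not near it.
It also fails if it takes over 210 s, if anything falls off the work surface, if the arm or the gripper's body presses on something with over 40 N, if the wrist force passes 120 N, or if a joint passes its speed limit or range.

## Working session

There is one attempt and no reset: what is moved stays moved. The work goes in short steps, Python scripts to look and compute and a shell command to move; the robot and the scene stay as the last step left them, time stands still between calls to the robot, and variables do not carry over. Pictures are saved under pics/ and viewed, and the job is handed in when it is done.

```bash
ls; mkdir -p pics; python3 - <<'E'
from station import sense,camera,grip_depth
import cv2
print(sense(),grip_depth)
for n in("scene","side","wrist"):
    c=camera(n); cv2.imwrite(f"pics/{n}0.png",c["image"][:,:,::-1]); print(n,c["intrinsics"],c.get("T"),c.get("mount"))
E
```

```text
pics
{'time_s': 0.0, 'joint_positions': array([-7.49080893e+01,  2.02623164e+01,  9.36304939e+01, -7.61923736e-04,
        6.61893366e+01, -1.37544197e-01]), 'dq': array([-0.05457727, -0.09213186, -0.02306674,  0.06699255, -0.03705382,
        0.00380771]), 'joint_torque': array([ 2.75561550e-03, -5.93848228e+01, -3.34215546e+01,  6.99104439e-02,
        2.34854640e-02, -1.32193636e-04]), 'eef_pos': array([ 0.16403752, -0.60254723,  0.21385498]), 'eef_rot': array([ 1.79999501e+02,  8.21482576e-02, -7.47702374e+01]), 'ft_force': array([-0.27107421, -0.32259172,  0.06109385]), 'wrist_torque': array([ 0.00709254, -0.00874816,  0.04567481]), 'gripper_width': 0.09169977657480166} 0.0187
scene [[493.15890922   0.         253.7676877 ]
 [  0.         493.15890922 188.68065662]
 [  0.           0.           1.        ]] [[ 0.60128018  0.42600011 -0.67600743  1.59021804]
 [ 0.79890886 -0.3357405   0.49902199 -0.86089938]
 [-0.01437965 -0.84012036 -0.54220937  0.95552135]
 [ 0.          0.          0.          1.        ]] None
side [[409.99940477   0.         256.61220368]
 [  0.         409.99940477 186.04422673]
 [  0.           0.           1.        ]] [[-0.81051079 -0.4070979   0.42112178 -0.03865692]
 [-0.58538685  0.58738903 -0.55883483  0.66921112]
 [-0.01986183 -0.69946081 -0.71439491  0.98464002]
 [ 0.          0.          0.          1.        ]] None
wrist [[271.56815541   0.         256.01227543]
 [  0.         271.56815541 189.23224887]
 [  0.           0.           1.        ]] None [[ 9.99999739e-01  5.13403860e-04  5.08080617e-04 -4.60120523e-05]
 [-6.24997983e-04  9.67638814e-01  2.52338532e-01 -7.12664028e-02]
 [-3.62086950e-04 -2.52338784e-01  9.67638883e-01 -1.70596855e-01]
 [ 0.00000000e+00  0.00000000e+00  0.00000000e+00  1.00000000e+00]]
```

View pics/scene0.png

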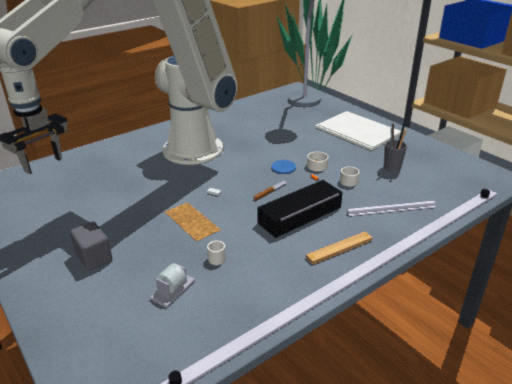

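View pics/side0.png

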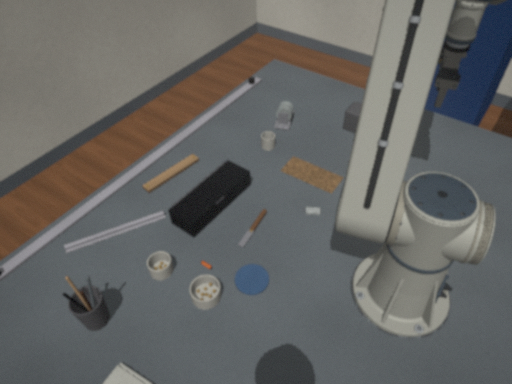

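View pics/wrist0.png

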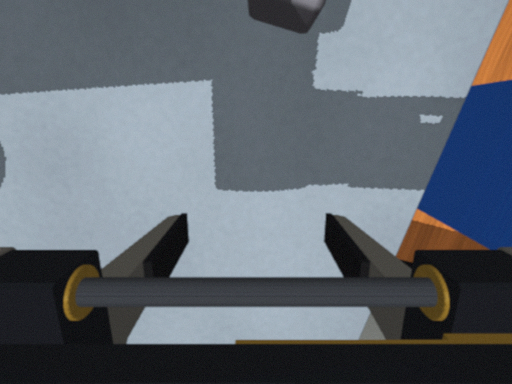

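```bash
cat > h.py <<'E'
import numpy as np,cv2
from station import sense,camera,grip_depth
from scipy.spatial.transform import Rotation as R
def pose():
    s=sense(); T=np.eye(4); T[:3,:3]=R.from_euler('xyz',s["eef_rot"],degrees=True).as_matrix(); T[:3,3]=s["eef_pos"]; return T
def cam(n):
    P=pose(); c=camera(n)
    return c["image"],c["intrinsics"],(c["T"] if n!="wrist" else P@c["mount"])
def ray(K,T,u,v,z):
    d=T[:3,:3]@np.linalg.solve(K,[u,v,1]); o=T[:3,3]; return o+d*(z-o[2])/d[2]
def proj(K,T,p):
    q=T[:3,:3].T@(np.asarray(p)-T[:3,3]); q=K@q; return q[:2]/q[2]
def crop(n,name,u0,v0,u1,v1,k):
    im,K,T=cam(n); a=cv2.resize(im[v0:v1,u0:u1],None,fx=k,fy=k,interpolation=cv2.INTER_CUBIC)
    cv2.imwrite(f"pics/{name}.png",a[:,:,::-1])
def save(n,name):
    im,K,T=cam(n); np.savez(f"pics/{name}.npz",K=K,T=T,im=im); cv2.imwrite(f"pics/{name}.png",im[:,:,::-1]); return im,K,T
def load(name):
    d=np.load(f"pics/{name}.npz"); return d["im"],d["K"],d["T"]
E
python3 - <<'E'
from h import *
crop("scene","sc1",150,140,370,310,3.6)
crop("side","sd1",130,90,350,310,2.7)
E
```

```text
(no output)
```

View pics/sc1.png

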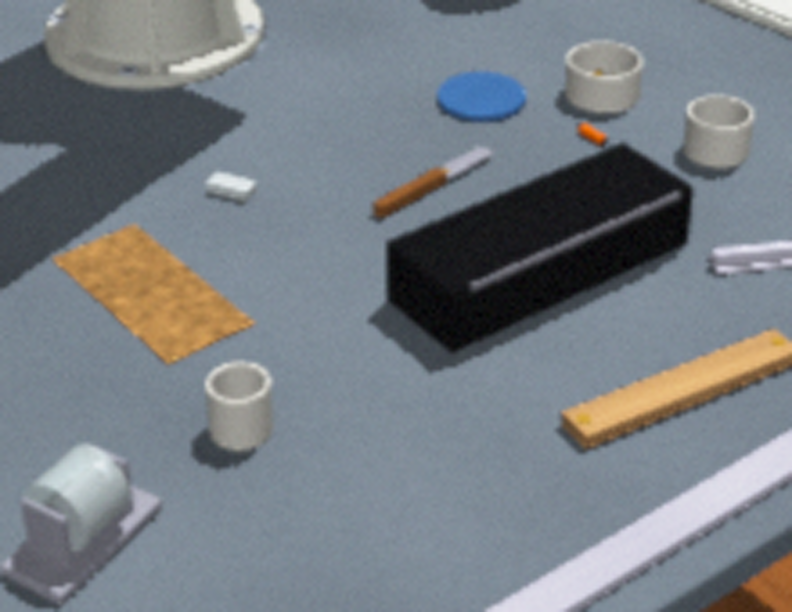

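View pics/sd1.png

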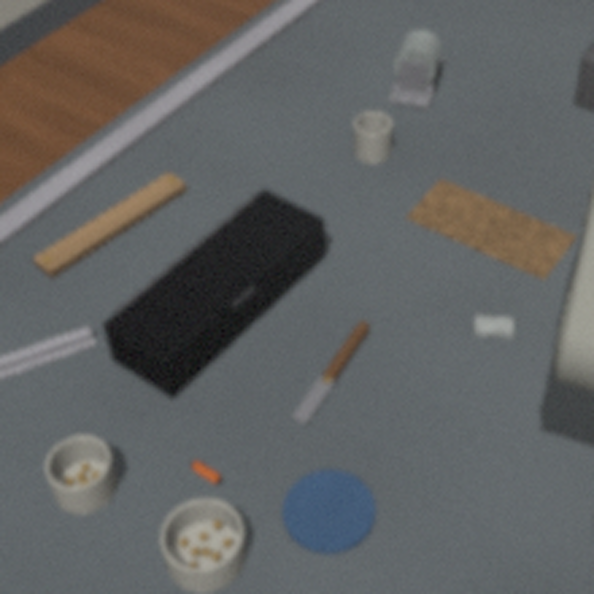

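```bash
python3 - <<'E'
from h import *
_,Ks,Ts=cam("scene");_,Kd,Td=cam("side")
def S(u,v,z): return ray(Ks,Ts,150+u/3.6,140+v/3.6,z).round(3)[:2]
def D(u,v,z): return ray(Kd,Td,130+u/2.7,90+v/2.7,z).round(3)[:2]
print("large",S(603,62,.042),D(203,530,.042))
print("med",S(719,112,.046),D(81,464,.046))
print("small",S(239,383,.05),D(373,125,.05))
print("lid S",S(388,241,.064),S(625,145,.064),S(690,190,.064),S(455,290,.064))
print("lid D",D(107,326,.064),D(266,191,.064),D(326,226,.064),D(168,372,.064))
print("notch D",D(243,296,.054))
print("knife S",S(378,211,.01),S(445,174,.01),S(487,154,.01))
print("knife D",D(365,328,.01),D(328,378,.01),D(300,415,.01))
print("coaster",S(481,95,.008),D(329,510,.008))
print("tape base S",S(58,600,0),S(158,500,0))
print("mat S",S(55,258,.002),S(135,226,.002),S(253,322,.002),S(172,361,.002))
print("mat D",D(443,182,.002),D(574,238,.002),D(545,276,.002),D(411,214,.002))
E
```

```text
large [0.425 0.301] [0.413 0.304]
med [0.576 0.316] [0.562 0.32 ]
small [ 0.639 -0.296] [ 0.625 -0.29 ]
lid S [ 0.571 -0.094] [0.584 0.179] [0.677 0.171] [ 0.663 -0.094]
lid D [0.657 0.181] [ 0.651 -0.094] [ 0.552 -0.085] [0.558 0.19 ]
notch D [0.568 0.053]
knife S [ 0.464 -0.025] [0.453 0.066] [0.45  0.122]
knife D [ 0.448 -0.018] [0.44  0.066] [0.435 0.124]
coaster [0.354 0.194] [0.34 0.2 ]
tape base S [ 0.712 -0.504] [ 0.666 -0.392]
mat S [ 0.331 -0.301] [ 0.332 -0.215] [ 0.526 -0.21 ] [ 0.529 -0.295]
mat D [ 0.514 -0.293] [ 0.322 -0.296] [ 0.32  -0.217] [ 0.515 -0.217]
```

```bash
cat >> h.py <<'E'
def go(x,y,z,yaw=None,roll=180,pitch=0):
    P=pose(); T=np.eye(4); yw=sense()["eef_rot"][2] if yaw is None else yaw
    T[:3,:3]=R.from_euler('xyz',[roll,pitch,yw],degrees=True).as_matrix(); T[:3,3]=[x,y,z]
    D=np.linalg.inv(P)@T
    print("shift cm",(D[:3,3]*100).round(2),"rot rad",R.from_matrix(D[:3,:3]).as_rotvec().round(3), "shift in new frame",(T[:3,:3].T@(T[:3,3]-P[:3,3])*100).round(2))
E
python3 -c "
from h import *
go(.42,0,.42,7)"
```

```text
shift cm [-51.46 -40.52 -20.54] rot rad [-0.     0.    -1.427] shift in new frame [ 32.74 -56.73 -20.56]
```

```bash
python3 -m crank '[[0,0,-5,0,0,-0.18,100],[0,0,-5,0,0,-0.18,100],[0,0,-5,0,0,-0.18,100],[0,0,-5,0,0,-0.18,100],[0,0,0,0,0,-0.18,100]]'; python3 -m crank '[[0,0,0,0,0,-0.18,100],[0,0,0,0,0,-0.18,100],[0,0,0,0,0,-0.167,100]]'; python3 -c "
from h import *
print(sense()['eef_rot'],sense()['eef_pos'])
go(.42,0,.42,7)"
```

```text
time_s: 0.98
eef_pos: [0.164, -0.6024, 0.4199]
eef_rot: [-179.9, 0.1, -21.6]
ft_force: [-1.1, -0.1, 0.2]
gripper_width: 0.0921
time_s: 1.35
eef_pos: [0.1641, -0.6025, 0.4211]
eef_rot: [-180.0, -0.0, 9.6]
ft_force: [0.8, 0.2, -0.2]
gripper_width: 0.092
[-1.79968492e+02 -5.19104747e-04  9.61199587e+00] [ 0.16406423 -0.60250268  0.42112267]
shift cm [ 35.29 -55.13   0.14] rot rad [-0.001  0.     0.046] shift in new frame [ 32.75 -56.68   0.11]
```

```bash
python3 -m crank '[[3.5,-5.5,0,0,0,0,100],[3.5,-5.5,0,0,0,0,100],[3.5,-5.5,0,0,0,0,100],[3.5,-5.5,0,0,0,0,100],[3.5,-5.5,0,0,0,0,100]]';python3 -m crank '[[3.5,-5.5,0,0,0,0,100],[3.5,-5.5,0,0,0,0,100],[3.5,-5.5,0,0,0,0,100],[3.5,-5.5,0,0,0,0,100],[3.5,-5.5,0,0,0,0,100]]';python3 -c "
from h import *
print(sense()['eef_rot'],sense()['eef_pos'])
save('wrist','w1')"
```

```text
time_s: 1.98
eef_pos: [0.285, -0.3124, 0.4195]
eef_rot: [-179.9, -0.0, 9.5]
ft_force: [0.7, -0.7, 0.5]
gripper_width: 0.0918
time_s: 2.6
eef_pos: [0.4053, -0.0239, 0.4216]
eef_rot: [179.9, -0.4, 9.3]
ft_force: [0.6, -1.4, 0.1]
gripper_width: 0.0919
[179.93555988  -0.35244688   9.34937887] [ 0.40534868 -0.02386178  0.42158005]
```

View pics/w1.png

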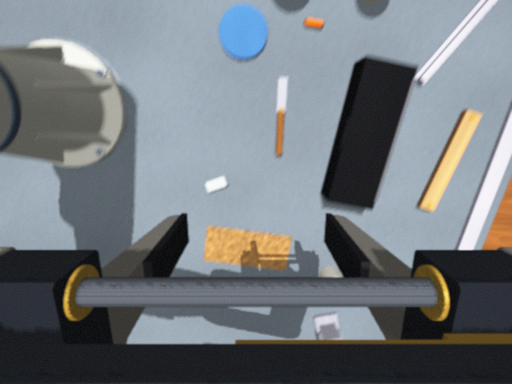

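```bash
python3 - <<'E'
from h import *
_,K,T=load("w1")
f=lambda u,v,z: ray(K,T,u,v,z)[:2].round(4)
print("knife butt",f(279.5,156,.016),"junc",f(281,112,.012),"tip",f(283,77,.008))
print("lid",f(366,54,.064),f(416,66,.064),f(374,208,.064),f(323,195,.064))
print("coaster",f(243.5,32,.008),"mat",f(207,227,.002),f(292,236,.002),f(205,262,.002))
E
python3 -c "
from h import *
im,K,T=load('w1'); a=cv2.resize(im[40:220,250:430],None,fx=3.3,fy=3.3,interpolation=cv2.INTER_CUBIC); cv2.imwrite('pics/w1c.png',a[:,:,::-1])"
```

```text
knife butt [ 0.4587 -0.0222] junc [0.4455 0.0669] tip [0.4372 0.1341]
lid [0.5718 0.1875] [0.6662 0.1832] [ 0.6646 -0.0901] [ 0.5548 -0.08  ]
coaster [0.3468 0.2012] mat [ 0.3242 -0.2141] [ 0.5242 -0.2046] [ 0.3302 -0.3049]
```

View pics/w1c.png

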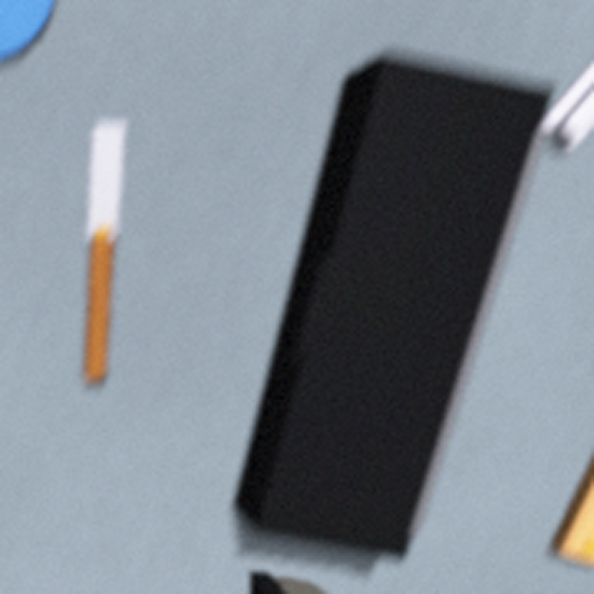

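```bash
python3 -c "
from h import *
go(.449,.047,.14,8)"
```

```text
shift cm [ 4.96 -5.55 28.19] rot rad [-0.003 -0.007  0.028] shift in new frame [ 5.02 -5.79 28.14]
```

```bash
python3 -m crank '[[1,-1.1,5.6,0,0,0.028,100],[1,-1.1,5.6,0,0,0,100],[1,-1.1,5.6,0,0,0,100],[1,-1.1,5.6,0,0,0,100],[1,-1.1,5.6,0,0,0,100]]';python3 -m crank '[[0,0,0,0,0,0,100]]'; python3 -c "
from h import *
print(sense()['eef_rot'],sense()['eef_pos'])
save('wrist','w2')"
```

```text
time_s: 3.28
eef_pos: [0.4573, 0.0509, 0.1402]
eef_rot: [-179.9, -1.3, 8.4]
ft_force: [0.3, -0.5, -0.6]
gripper_width: 0.0917
time_s: 3.4
eef_pos: [0.4546, 0.051, 0.137]
eef_rot: [-179.9, -0.8, 8.4]
ft_force: [-1.1, -0.1, 1.3]
gripper_width: 0.0921
[-179.8849308    -0.81878135    8.42473615] [0.45457044 0.05101154 0.13698647]
```

View pics/w2.png

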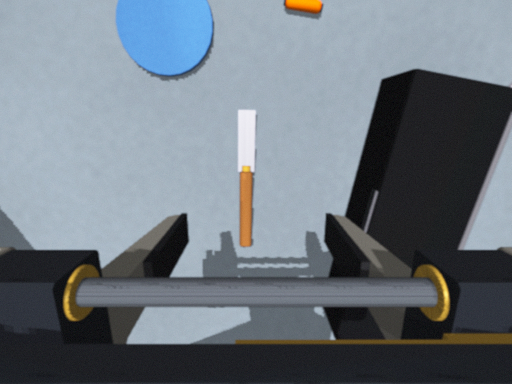

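```bash
python3 - <<'E'
from h import *
_,K,T=load("w2")
f=lambda u,v,z: ray(K,T,u,v,z)[:2].round(4)
print("knife butt",f(246,246,.016),f(246,244,.008),"junc",f(246,170,.014),"tip",f(247,110,.009))
print("lid front",f(419,70,.064),f(343,250,.064), "rear",f(512,86,.064))
print("notch end",f(374,195,.060),f(368,233,.060))
c=f(246,170,.014)
go(.4475,.0525,.1,7.5)
E
```

```text
knife butt [ 0.4561 -0.0233] [ 0.4561 -0.0247] junc [0.4436 0.0658] tip [0.4358 0.1287]
lid front [0.5752 0.1804] [0.5493 0.0095] rear [0.6582 0.1801]
notch end [0.5675 0.0681] [0.5715 0.0292]
shift cm [-0.89 -0.28  3.91] rot rad [-0.002 -0.018  0.016] shift in new frame [-0.83 -0.28  3.93]
```

```bash
python3 -m crank '[[-0.9,0,1,-0.002,-0.015,0.015,60],[0,0,2,0,0,0,60]]' 60; python3 -c "
from h import *
go(.446,.051,.003,7.5)"
```

```text
time_s: 3.7
eef_pos: [0.4501, 0.0491, 0.1132]
eef_rot: [180.0, -0.6, 7.4]
ft_force: [0.2, 0.3, 0.2]
gripper_width: 0.0738
shift cm [-0.49 -0.25 11.01] rot rad [ 0.001 -0.01  -0.001] shift in new frame [-0.38 -0.24 11.02]
```

```bash
python3 -m crank '[[-0.5,-0.3,3,0,-0.01,0,50],[0,0,3,0,0,0,50],[0,0,3,0,0,0,45]]'; python3 -m crank '[[0,0,0,0,0,0,45]]'; python3 -c "
from h import *
go(.446,.051,.003,7.5); save('wrist','w3')"
```

```text
time_s: 4.08
eef_pos: [0.4496, 0.0505, 0.0275]
eef_rot: [179.9, -0.7, 7.2]
ft_force: [0.9, -0.2, -0.9]
gripper_width: 0.044
time_s: 4.2
eef_pos: [0.4489, 0.05, 0.0276]
eef_rot: [179.9, -0.6, 7.2]
ft_force: [0.2, -0.3, -0.1]
gripper_width: 0.0412
shift cm [-0.3  -0.14  2.45] rot rad [ 0.001 -0.011 -0.006] shift in new frame [-0.27 -0.14  2.46]
```

View pics/w3.png

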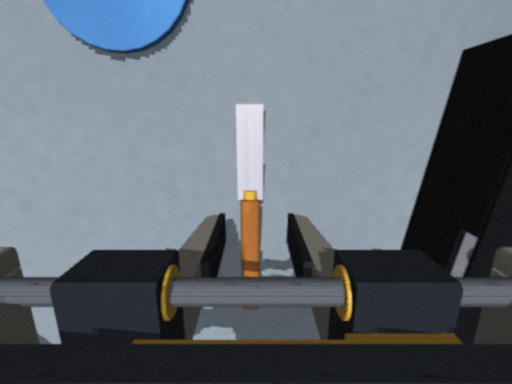

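```bash
python3 -m crank '[[-0.2,0,1.2,0,-0.012,0,45],[0,0,0.8,0,0,0,45],[0,0,0.3,0,0,0,45],[0,0,0,0,0,0,45]]'
```

```text
time_s: 4.75
eef_pos: [0.4508, 0.0499, 0.0077]
eef_rot: [179.9, -0.3, 7.1]
ft_force: [-0.5, 0.1, 0.6]
gripper_width: 0.0411
```

```bash
python3 -m crank '[[-0.5,-0.1,0.4,0,-0.005,0.006,45],[0,0,0,0,0,0,45],[0,0,0,0,0,0,45]]'; python3 -c "
from h import *
go(.446,.051,.003,7.5);print(pose()[2,3])"
```

```text
time_s: 5.12
eef_pos: [0.4453, 0.0503, 0.0036]
eef_rot: [179.9, -0.0, 6.8]
ft_force: [0.2, -0.0, 0.7]
gripper_width: 0.0416
shift cm [ 0.08 -0.06  0.06] rot rad [ 0.002 -0.    -0.013] shift in new frame [ 0.08 -0.06  0.06]
0.0035761113998636386
```

Well placed; close on the handle.

```bash
python3 -m crank '[[0,0,0,0,0,-0.01,0],[0,0,0,0,0,0,0],[0,0,0,0,0,0,0],[0,0,0,0,0,0,0],[0,0,0,0,0,0,0]]' 60;python3 -m crank '[[0,0,-2,0,0,0,0],[0,0,-4,0,0,0,0],[0,0,-4,0,0,0,0],[0,0,-2,0,0,0,0],[0,0,0,0,0,0,0]]'; python3 -c "
from h import *
save('wrist','w4');crop('side','sd4',150,100,350,300,3)"
```

```text
time_s: 5.75
eef_pos: [0.4455, 0.0503, 0.0037]
eef_rot: [179.9, -0.0, 7.4]
ft_force: [0.7, 0.3, -0.4]
gripper_width: 0.0135
time_s: 6.38
eef_pos: [0.4444, 0.0504, 0.1264]
eef_rot: [179.9, 0.1, 7.4]
ft_force: [0.2, -0.8, -1.5]
gripper_width: 0.0132
```

View pics/w4.png

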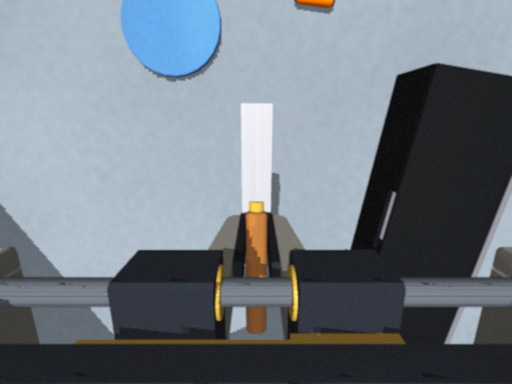

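View pics/sd4.png

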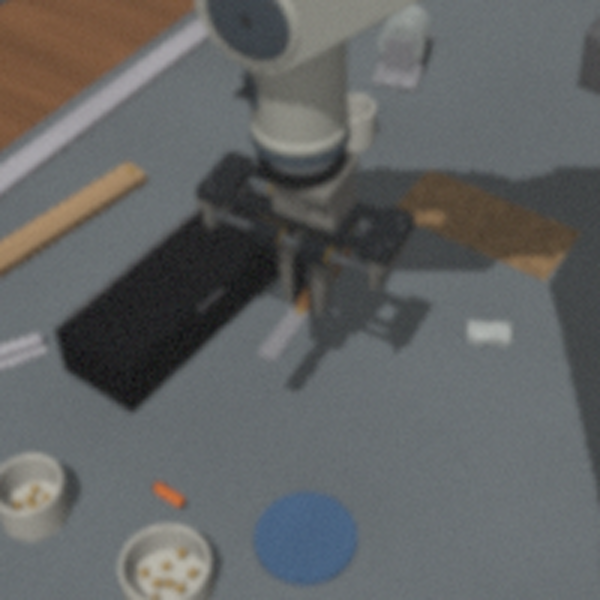

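```bash
python3 - <<'E'
from h import *
im,K,T=load("w4")
a=cv2.convertScaleAbs(cv2.resize(im[50:250,340:512],None,fx=3,fy=3,interpolation=cv2.INTER_CUBIC),alpha=2.5,beta=0); cv2.imwrite('pics/w4c.png',a[:,:,::-1])
P=pose(); Tc=np.linalg.inv(P)@T
d=Tc[:3,:3]@np.linalg.solve(K,[257,103,1]);o=Tc[:3,3]
print("tip in tool",o+d*(-.0043-o[2])/d[2])
d=Tc[:3,:3]@np.linalg.solve(K,[257,207,1])
print("junc in tool",o+d*(-.0075-o[2])/d[2])
_,K,T=load("w1")
print(ray(K,T,366.7,57.6,.064),ray(K,T,329.4,198.2,.064),ray(K,T,417.3,66.7,.064))
E
```

```text
tip in tool [ 0.00228926 -0.07960789 -0.0043    ]
junc in tool [ 0.00236421 -0.01614189 -0.0075    ]
[0.57462953 0.18201378 0.064     ] [ 0.56921207 -0.08446564  0.064     ] [0.66885256 0.18244023 0.064     ]
```

View pics/w4c.png

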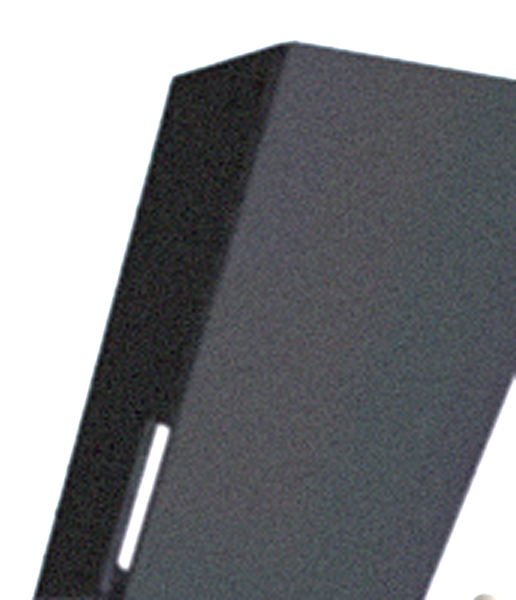

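```bash
python3 -m crank '[[0,0,0,0,0,0.18,0],[0,0,0,0,0,0.18,0],[0,0,0,0,0,0.18,0],[0,0,0,0,0,0.18,0],[0,0,0,0,0,0.18,0]]' ; python3 -m crank '[[0,0,0,0,0,0.18,0],[0,0,0,0,0,0.18,0],[0,0,0,0,0,0.18,0],[0,0,0,0,0,0.18,0],[0,0,0,0,0,0.1,0]]'; python3 -m crank '[[0,0,0,0,0,0,0],[0,0,0,0,0,0,0]]'; python3 -c "
from h import *
go(.445,.049,.09,-91.3);save('wrist','w5')"
```

```text
time_s: 7.1
eef_pos: [0.4384, 0.0497, 0.1175]
eef_rot: [179.2, 0.5, -45.8]
ft_force: [-0.5, 0.7, -0.9]
gripper_width: 0.013
time_s: 7.72
eef_pos: [0.4332, 0.0491, 0.1096]
eef_rot: [178.3, -0.4, -94.4]
ft_force: [-0.2, 0.6, -0.5]
gripper_width: 0.0134
time_s: 7.98
eef_pos: [0.4317, 0.0489, 0.1075]
eef_rot: [178.1, -0.5, -94.2]
ft_force: [-0.6, 0.5, -1.5]
gripper_width: 0.0135
shift cm [-0.12 -1.38  1.71] rot rad [ 0.034 -0.007 -0.052] shift in new frame [-0.04 -1.33  1.75]
```

View pics/w5.png

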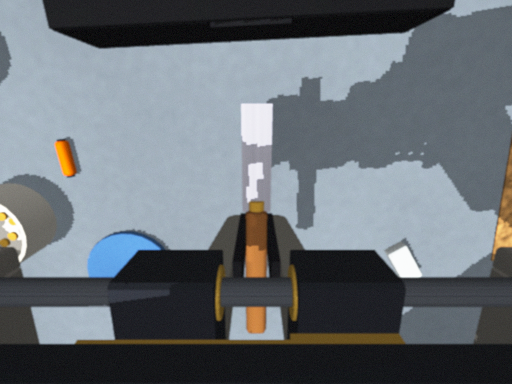

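```bash
python3 - <<'E'
from h import *
im,K,T=load("w5")
f=lambda u,v,z: ray(K,T,u,v,z).round(4)
a,b=f(100,47,0),f(405,31,0)
print(a,b,np.degrees(np.arctan2(b[0]-a[0],b[1]-a[1])), (a+b)/2,np.linalg.norm(a-b))
print("notch",f(210,22,.048),f(291,19,.048))
print("lid front top",f(48,0,.064),f(452,8,.064))
a=cv2.convertScaleAbs(cv2.resize(im[0:70,20:480],None,fx=1.7,fy=3.4,interpolation=cv2.INTER_CUBIC),alpha=2.5,beta=0); cv2.imwrite('pics/w5c.png',a[:,:,::-1])
E
```

```text
[0.5725 0.1805 0.    ] [ 0.5657 -0.0972  0.    ] -178.59728679300045 [0.5691  0.04165 0.     ] 0.27778324283512856
notch [0.572  0.0722 0.048 ] [0.5697 0.0125 0.048 ]
lid front top [0.5882 0.1769 0.064 ] [ 0.5642 -0.0952  0.064 ]
```

View pics/w5c.png

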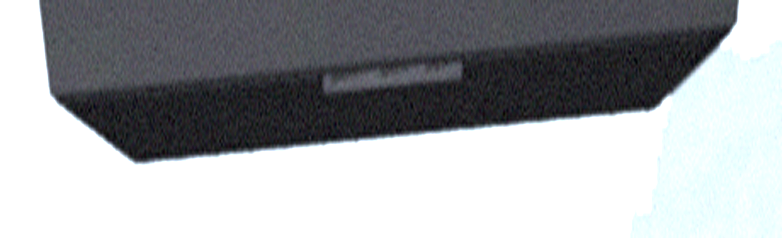

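```bash
python3 -m crank '[[0,-1.3,1.5,0.034,-0.007,-0.05,0],[0,0,1.5,0,0,0,0],[0,0,0,0,0,0,0],[0,0,0,0,0,0,0]]'; python3 -c "
from h import *
go(.47,.0444,.0495,-91.4)"
```

```text
time_s: 8.52
eef_pos: [0.4447, 0.0479, 0.0764]
eef_rot: [-179.9, 0.0, -91.0]
ft_force: [0.2, -0.8, -1.4]
gripper_width: 0.0131
shift cm [ 0.3  -2.54  2.7 ] rot rad [-0.001  0.     0.007] shift in new frame [ 0.29 -2.54  2.69]
```

```bash
python3 -m crank '[[0.3,-1.2,1.4,0,0,0.007,0],[0,-1.2,1.3,0,0,0,0],[0,0,0,0,0,0,0],[0,0,0,0,0,0,0]]'; python3 -c "
from h import *
go(.47,.0444,.0495,-91.4);save('wrist','w6');crop('side','sd6',180,130,300,230,5)"
```

```text
time_s: 9.02
eef_pos: [0.4704, 0.0446, 0.0503]
eef_rot: [-179.8, 0.0, -91.4]
ft_force: [0.2, -0.4, -0.3]
gripper_width: 0.0136
shift cm [0.02 0.04 0.08] rot rad [-0.003  0.     0.001] shift in new frame [0.02 0.04 0.08]
```

View pics/w6.png

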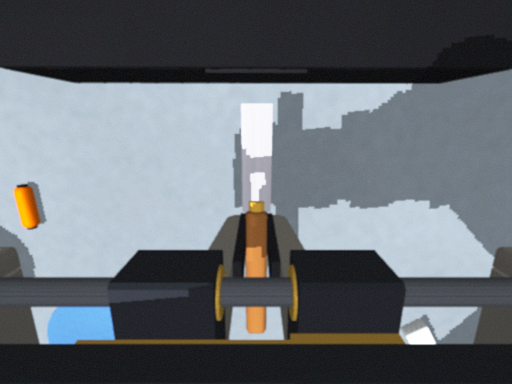

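View pics/sd6.png

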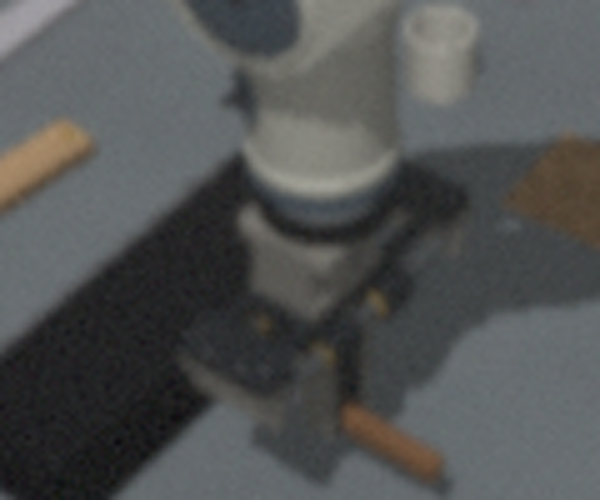

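```bash
python3 -m crank '[[0,-1.2,0,0,0,0,0],[0,-1.2,0,0,0,0,0],[0,-1.2,0,0,0,0,0],[0,-0.8,0,0,0,0,0],[0,0,0,0,0,0,0]]'; python3 -c "
from h import *
save('wrist','w7')"
```

```text
time_s: 9.75
eef_pos: [0.5187, 0.0436, 0.0514]
eef_rot: [-179.7, 0.0, -91.3]
ft_force: [-0.3, -0.6, -0.8]
gripper_width: 0.0131
```

View pics/w7.png

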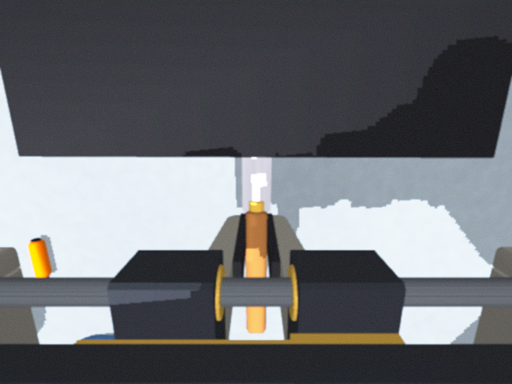

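```bash
python3 -m crank '[[0,0,-0.6,0,0,0,0],[0,0,-0.6,0,0,0,0],[0,0,0,0,0,0,0]]'; python3 -m crank '[[0,0,-0.6,0,0,0,0],[0,0,-0.6,0,0,0,0],[0,0,0,0,0,0,0]]'; python3 -c "
from h import *
print(sense()['wrist_torque'])
save('wrist','w8');crop('scene','sc8',230,170,350,250,5)"
```

```text
time_s: 10.18
eef_pos: [0.5169, 0.0435, 0.0638]
eef_rot: [-179.8, 0.0, -91.3]
ft_force: [2.2, -0.1, -3.0]
gripper_width: 0.0134
time_s: 10.55
eef_pos: [0.5165, 0.0436, 0.0768]
eef_rot: [-179.8, 0.0, -91.3]
ft_force: [0.7, -0.1, -3.7]
gripper_width: 0.0131
[0.02754335 0.01037534 0.03401129]
```

View pics/w8.png

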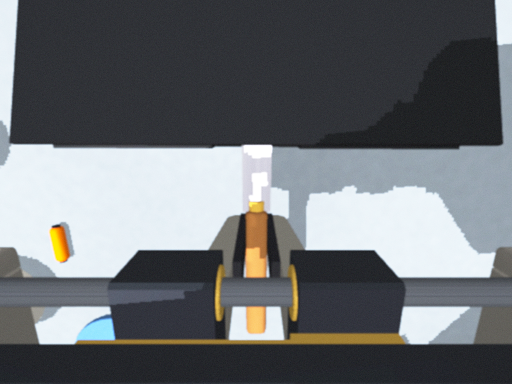

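View pics/sc8.png

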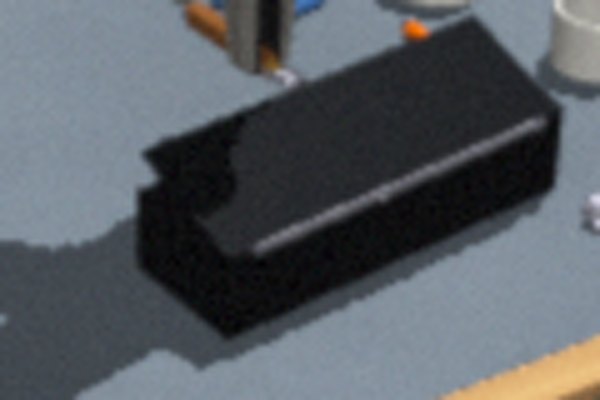

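```bash
python3 -m crank '[[0,-0.4,-0.8,0,0,0,0],[0,-0.4,-0.8,0,0,0,0],[0,-0.5,-0.8,0,0,0,0],[0,0,0,0,0,0,0]]'; python3 -m crank '[[0,-0.9,-0.8,0,0,0,0],[0,-1,-0.8,0,0,0,0],[0,0,0,0,0,0,0]]'; python3 -c "
from h import *
print(pose()[:3,3]+np.array([.08-.6651,0,.0055-.06]))
save('wrist','w9');crop('scene','sc9',230,150,350,250,5)"
```

```text
time_s: 11.15
eef_pos: [0.5297, 0.0432, 0.1019]
eef_rot: [-179.9, 0.0, -91.3]
ft_force: [0.5, -0.1, -2.3]
gripper_width: 0.0132
time_s: 11.52
eef_pos: [0.55, 0.0427, 0.1192]
eef_rot: [-179.9, 0.0, -91.3]
ft_force: [0.4, 0.1, -1.1]
gripper_width: 0.0133
[-0.03505078  0.04269773  0.06471761]
```

View pics/w9.png

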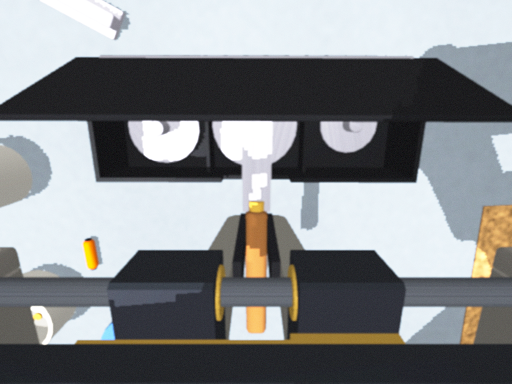

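View pics/sc9.png

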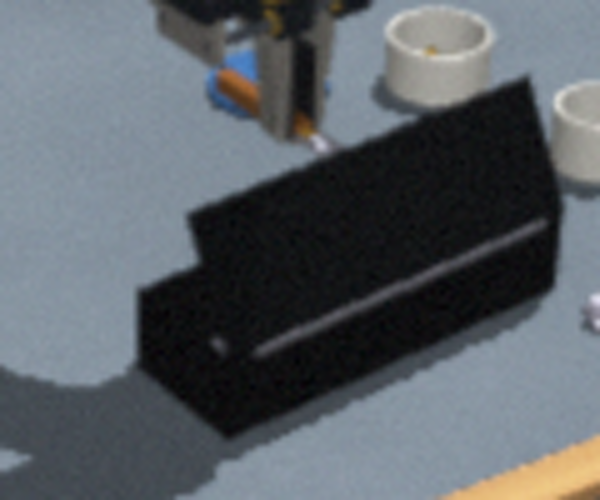

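```bash
python3 -m crank '[[0,-1.2,-0.5,0,0,0,0],[0,-1.2,-0.4,0,0,0,0],[0,-1.2,0,0,0,0,0],[0,-1.3,0,0,0,0,0],[0,0,0,0,0,0,0]]'; python3 -m crank '[[0,-1,0.2,0,0,0,0],[0,-1,0.3,0,0,0,0],[0,0,0,0,0,0,0]]'; python3 -c "
from h import *
print(pose()[:3,3]+np.array([.08-.6651,0,.0055-.06]))
save('wrist','w10');crop('scene','sc10',230,150,350,250,5)"
```

```text
time_s: 12.25
eef_pos: [0.6014, 0.0414, 0.1276]
eef_rot: [-180.0, 0.0, -91.3]
ft_force: [-0.6, -0.2, -0.8]
gripper_width: 0.0132
time_s: 12.62
eef_pos: [0.6156, 0.0408, 0.1203]
eef_rot: [179.1, -0.0, -91.3]
ft_force: [-2.2, -0.9, 4.6]
gripper_width: 0.0129
[0.03051221 0.04083902 0.06582612]
```

View pics/w10.png

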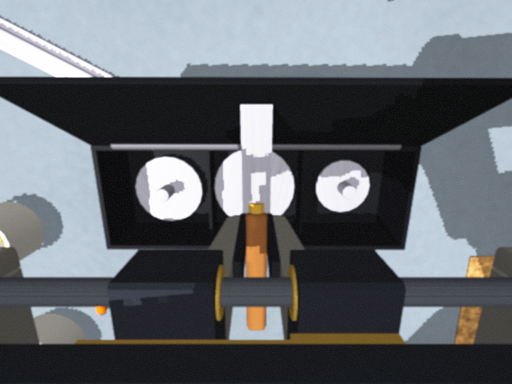

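View pics/sc10.png

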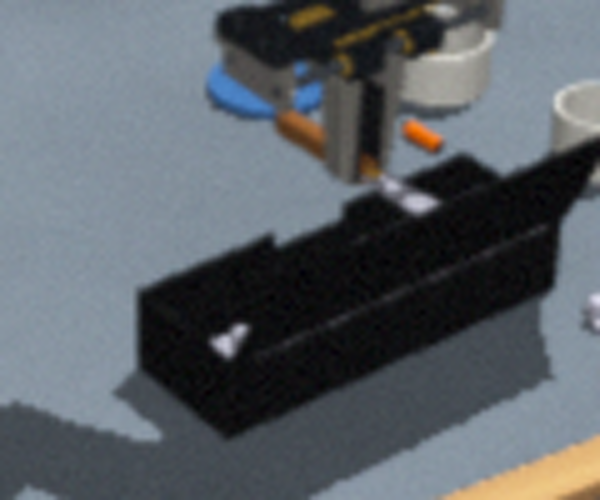

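```bash
python3 -m crank '[[0,2.5,0,0,0,0,0],[0,3,-1,0,0,0,0],[0,3,-3,0,0,0,0],[0,3,-4,0,0,0,0],[0,2,-4,0,0,0,0]]'; python3 -c "
from h import *
go(.425,-.2,.2,-88)"
```

```text
time_s: 13.35
eef_pos: [0.4815, 0.0441, 0.2424]
eef_rot: [179.2, -0.0, -91.4]
ft_force: [0.9, -0.7, 0.1]
gripper_width: 0.0133
shift cm [24.53  5.01  4.33] rot rad [ 0.014 -0.    -0.059] shift in new frame [24.19  6.5   4.24]
```

```bash
python3 -m crank '[[5,1,0.9,0.014,0,-0.05,0],[5,1.3,0.9,0,0,0,0],[5,1.3,0.8,0,0,0,0],[5,1.3,0.8,0,0,0,0],[4.2,1,0.8,0,0,0,0]]'; python3 -m crank '[[0,0,0,0,0,0,0],[0,0,0,0,0,0,0]]';python3 -c "
from h import *
go(.425,-.2,.2,-88);save('wrist','w11')"
```

```text
time_s: 13.98
eef_pos: [0.4332, -0.2044, 0.2062]
eef_rot: [-178.9, -0.2, -88.0]
ft_force: [1.0, 1.2, -1.4]
gripper_width: 0.0132
time_s: 14.22
eef_pos: [0.4335, -0.207, 0.2062]
eef_rot: [-178.8, -0.3, -88.2]
ft_force: [0.0, -0.3, 0.3]
gripper_width: 0.0135
shift cm [-0.73  0.84  0.6 ] rot rad [-0.021 -0.005 -0.004] shift in new frame [-0.73  0.83  0.62]
```

View pics/w11.png

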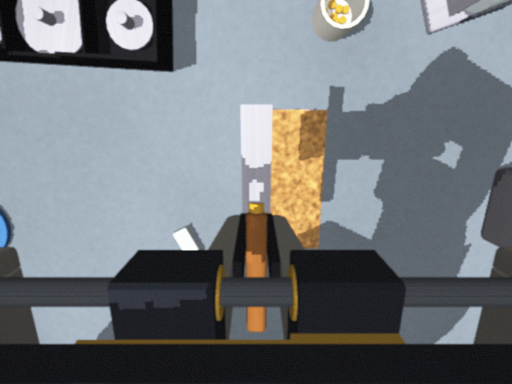

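```bash
python3 - <<'E'
from h import *
im,K,T=load("w11")
f=lambda u,v,z: ray(K,T,u,v,z).round(4)
print(f(326,110,.002),f(319,247,.002),f(272,109.5,.002))
print("small pot",f(345,14,.05),f(345,10,.05))
E
```

```text
[ 0.5228 -0.2985  0.002 ] [ 0.3252 -0.306   0.002 ] [ 0.5212 -0.2265  0.002 ]
small pot [ 0.62   -0.2979  0.05  ] [ 0.6238 -0.2975  0.05  ]
```

```bash
python3 -c "
from h import *
go(.42,-.257,.03,-87.8)"
```

```text
shift cm [ 4.89  1.88 17.61] rot rad [-0.021 -0.005 -0.007] shift in new frame [ 4.96  1.55 17.62]
```

```bash
python3 -m crank '[[2.5,0.8,4,-0.021,-0.005,-0.007,0],[2.5,0.8,4,0,0,0,0],[0,0,5,0,0,0,0],[0,0,3,0,0,0,0],[0,0,0,0,0,0,0]]';python3 -c "
from h import *
go(.42,-.257,.007,-87.8)"
```

```text
time_s: 14.9
eef_pos: [0.4266, -0.2555, 0.045]
eef_rot: [-179.6, -0.2, -87.3]
ft_force: [0.9, -0.2, 0.2]
gripper_width: 0.0133
shift cm [0.11 0.69 3.8 ] rot rad [-0.007 -0.003  0.009] shift in new frame [0.13 0.67 3.8 ]
```

```bash
python3 -m crank '[[0.1,0.6,2,-0.007,-0.003,0.009,0],[0,0,1.2,0,0,0,0],[0,0,0.3,0,0,0,0],[0,0,0,0,0,0,0],[0,0,0,0,0,0,0]]';python3 -c "
from h import *
go(.42,-.257,.0057,-87.8)"
```

```text
time_s: 15.52
eef_pos: [0.4261, -0.2569, 0.0143]
eef_rot: [-179.6, -0.3, -87.6]
ft_force: [0.6, 0.4, -0.7]
gripper_width: 0.0141
shift cm [-0.02  0.62  0.86] rot rad [-0.007 -0.005  0.004] shift in new frame [-0.01  0.61  0.86]
```

```bash
python3 -m crank '[[0,0.5,0.4,-0.007,-0.005,0.004,0],[0,0.1,0.2,0,0,0,0],[0,0,0,0,0,0,0],[0,0,0,0,0,0,0]]';python3 -c "
from h import *
go(.42,-.257,.0057,-87.8)"
```

```text
time_s: 16.02
eef_pos: [0.42, -0.2575, 0.0086]
eef_rot: [-180.0, 0.0, -87.8]
ft_force: [-0.7, 0.4, -1.0]
gripper_width: 0.0134
shift cm [-0.05  0.    0.29] rot rad [-0.     0.    -0.001] shift in new frame [-0.05  0.    0.29]
```

```bash
python3 -m crank '[[0,0,0.2,0,0,0,0],[0,0,0.1,0,0,0,0],[0,0,0,0,0,0,0]]'; python3 -m crank '[[0,0,0,0,0,0,30],[0,0,0,0,0,0,50],[0,0,0,0,0,0,50]]';  python3 -m crank '[[0,0,-3,0,0,0,50],[0,0,-5,0,0,0,50],[0,0,-5,0,0,0,50],[0,0,-5,0,0,0,60],[0,0,0,0,0,0,60]]';python3 -c "
from h import *
save('wrist','w12'); crop('scene','sc12',150,170,260,250,6)"
```

```text
time_s: 16.4
eef_pos: [0.4204, -0.2577, 0.0062]
eef_rot: [-180.0, -0.0, -87.8]
ft_force: [-1.3, 0.3, 6.3]
gripper_width: 0.0134
time_s: 16.77
eef_pos: [0.4205, -0.2577, 0.006]
eef_rot: [-179.9, -0.0, -87.8]
ft_force: [0.7, 0.2, 0.6]
gripper_width: 0.0413
time_s: 17.4
eef_pos: [0.42, -0.2575, 0.1907]
eef_rot: [180.0, 0.0, -87.8]
ft_force: [0.3, 0.4, 0.3]
gripper_width: 0.0555
```

View pics/w12.png

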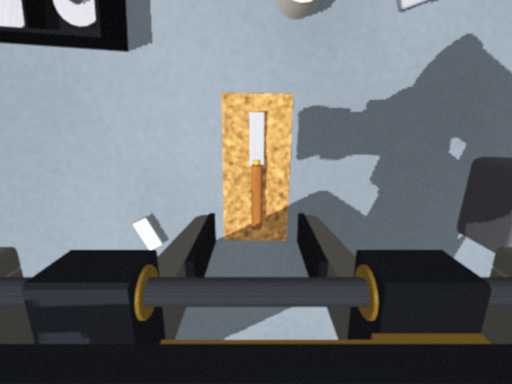

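View pics/sc12.png

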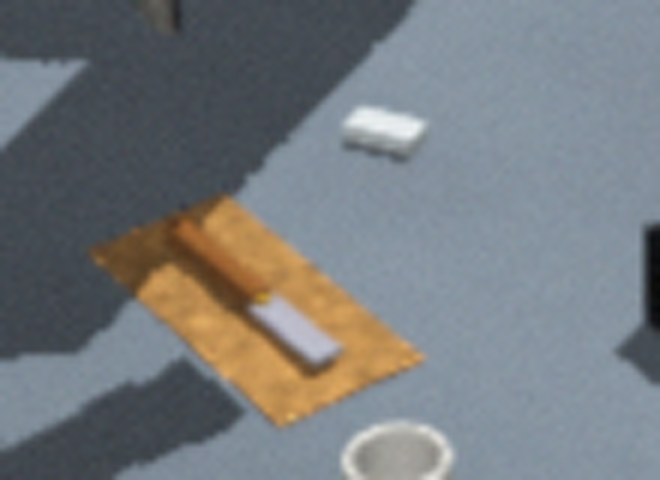

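```bash
python3 -c "
from h import *
go(.555,.04,.22,-91.4)"
```

```text
shift cm [-29.09 -14.8   -3.25] rot rad [0.006 0.004 0.062] shift in new frame [-29.94 -12.98  -3.29]
```

```bash
python3 -m crank '[[-5,0,-2,0,0,0.06,60],[-5,-3,-1,0,0,0,60],[-5,-3,0,0,0,0,60],[-5,-3,0,0,0,0,60],[-5,-3,0,0,0,0,60]]'; python3 -m crank '[[-4.5,-1.2,0,0,0,0,60],[0,0,0,0,0,0,60],[0,0,0,0,0,0,60],[0,0,0,0,0,0,60]]';python3 -c "
from h import *
print(pose()[:3,3],sense()['eef_rot']);save('wrist','w13')"
```

```text
time_s: 18.12
eef_pos: [0.5387, -0.0045, 0.2088]
eef_rot: [178.9, 0.3, -91.8]
ft_force: [-0.4, -1.6, 0.2]
gripper_width: 0.0552
time_s: 18.62
eef_pos: [0.55, 0.0435, 0.2013]
eef_rot: [178.3, 0.3, -91.6]
ft_force: [-0.5, -0.7, 0.6]
gripper_width: 0.055
[0.54997418 0.04350198 0.20131146] [178.25620048   0.26953827 -91.56168612]
```

View pics/w13.png

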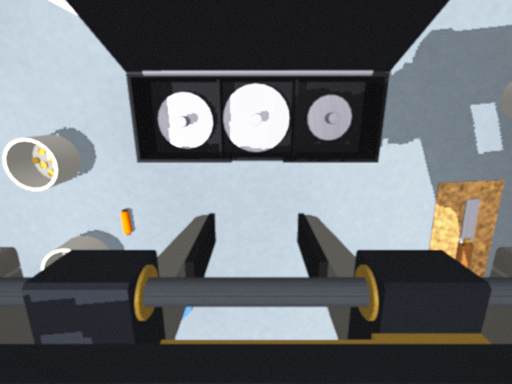

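```bash
python3 - <<'E'
from h import *
im,K,T=load('w13'); a=cv2.resize(im[60:170,120:400],None,fx=2.8,fy=2.8,interpolation=cv2.INTER_CUBIC); cv2.imwrite('pics/w13c.png',a[:,:,::-1])
E
```

```text
(no output)
```

View pics/w13c.png

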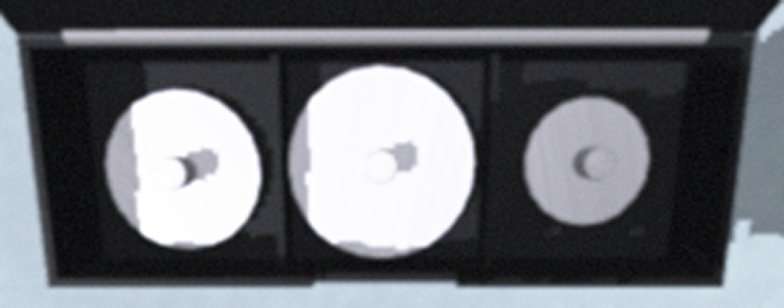

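```bash
python3 - <<'E'
from h import *
im,K,T=load('w13')
f=lambda u,v,z: ray(K,T,120+u/2.8,60+v/2.8,z).round(4)[:2]
for n,d,k,l,r in(("med",(184,168.5),(173,174),105,263),("large",(382,161.5),(382,165),288,476),("small",(587,161),(599,163),524,650)):
    print(n,f(*d,.0135),f(*k,.036),"diam",np.linalg.norm(f(l,d[1],.014)-f(r,d[1],.014)))
ps=(.617,.0405);c,s=np.cos(np.radians(-1.4)),np.sin(np.radians(-1.4))
for y in(-.092,0,.092): print("bay",(ps[0]-s*y,ps[1]+c*y))
f2=lambda u,v,z: ray(K,T,u,v,z).round(4)[:2]
print("med pot",f2(33,164,.046))
E
```

```text
med [0.6157 0.1322] [0.6143 0.1313] diam 0.07182513487630916
large [0.6164 0.0421] [0.6156 0.0421] diam 0.08503111195321392
small [ 0.6142 -0.0506] [ 0.614 -0.05 ] diam 0.05681980288596573
bay (np.float64(0.614752239609956), np.float64(-0.05147253705986884))
bay (np.float64(0.617), np.float64(0.0405))
bay (np.float64(0.619247760390044), np.float64(0.13247253705986883))
med pot [0.5702 0.3145]
```

```bash
python3 -c "
from h import *
go(.615,.132,.1,-91.4)"
```

```text
shift cm [-9.   -6.57  9.99] rot rad [ 0.03   0.005 -0.003] shift in new frame [-9.02 -6.29 10.14]
```

```bash
python3 -m crank '[[-4.5,-3.2,2,0.03,0.005,0,30],[-4.5,-3.2,3,0,0,0,30],[0,0,3,0,0,0,30],[0,0,0,0,0,0,30],[0,0,0,0,0,0,30]]';python3 -c "
from h import *
go(.615,.132,.04,-91.4);save('wrist','w14')"
```

```text
time_s: 19.3
eef_pos: [0.619, 0.1281, 0.121]
eef_rot: [-179.7, -0.0, -92.0]
ft_force: [0.0, 0.0, 0.3]
gripper_width: 0.0274
shift cm [-0.38  0.45  8.1 ] rot rad [-0.004 -0.001 -0.011] shift in new frame [-0.38  0.41  8.1 ]
```

View pics/w14.png

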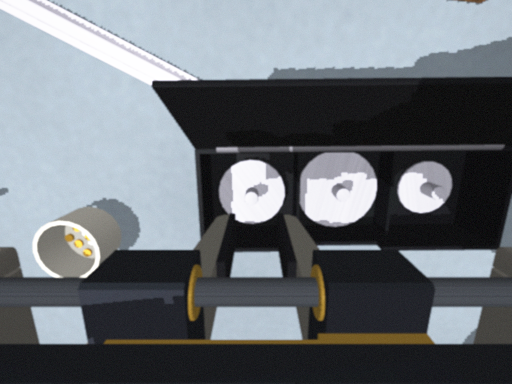

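```bash
python3 - <<'E'
from h import *
im,K,T=load('w14')
print(ray(K,T,251.5,197.5,.036),ray(K,T,252,191.5,.014))
E
python3 -m crank '[[-0.4,0.4,2,-0.004,0,-0.01,30],[0,0,2,0,0,0,30],[0,0,2,0,0,0,30],[0,0,0,0,0,0,30],[0,0,0,0,0,0,30]]';python3 -c "
from h import *
go(.615,.132,.018,-91.4)"
```

```text
[0.61580456 0.13263373 0.036     ] [0.61605635 0.13242818 0.014     ]
time_s: 19.98
eef_pos: [0.6153, 0.1313, 0.061]
eef_rot: [-179.8, 0.0, -91.5]
ft_force: [0.2, -0.3, 0.2]
gripper_width: 0.0275
shift cm [-0.06  0.05  4.3 ] rot rad [-0.004  0.001 -0.002] shift in new frame [-0.07  0.03  4.3 ]
```

```bash
python3 -m crank '[[-0.1,0,2,-0.004,0,0,30],[0,0,1.2,0,0,0,30],[0,0,0.5,0,0,0,30],[0,0,0,0,0,0,30],[0,0,0,0,0,0,30]]';python3 -c "
from h import *
go(.6155,.1325,.018,-91.4);save('wrist','w15')"
```

```text
time_s: 20.6
eef_pos: [0.6161, 0.1326, 0.0224]
eef_rot: [-179.9, 0.1, -91.5]
ft_force: [-0.8, 0.4, 0.1]
gripper_width: 0.0274
shift cm [0.01 0.06 0.44] rot rad [-0.001  0.001 -0.002] shift in new frame [0.01 0.06 0.44]
```

View pics/w15.png

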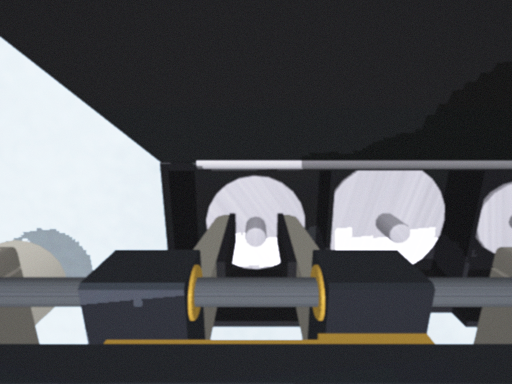

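```bash
python3 -m crank '[[0,0,0.35,0,0,0,30],[0,0,0,0,0,0,30]]';python3 -m crank '[[0,0,0,0,0,0,0],[0,0,0,0,0,0,0],[0,0,0,0,0,0,0],[0,0,0,0,0,0,0]]' 50;python3 -m crank '[[0,0,-2,0,0,0,0],[0,0,-4,0,0,0,0],[0,0,-4,0,0,0,0],[0,0,-4,0,0,0,0],[0,0,-4,0,0,0,0]]'; python3 -m crank '[[0,0,0,0,0,0,0],[0,0,0,0,0,0,0]]';python3 -c "
from h import *
save('wrist','w16')"
```

```text
time_s: 20.9
eef_pos: [0.6165, 0.1327, 0.0193]
eef_rot: [-179.9, 0.1, -91.5]
ft_force: [0.6, 0.3, 0.2]
gripper_width: 0.0273
time_s: 21.4
eef_pos: [0.6165, 0.1327, 0.0195]
eef_rot: [-179.9, 0.1, -91.5]
ft_force: [1.1, 0.2, -1.0]
gripper_width: 0.0127
time_s: 22.02
eef_pos: [0.6144, 0.1321, 0.207]
eef_rot: [179.9, 0.0, -91.5]
ft_force: [0.7, -0.3, -0.7]
gripper_width: 0.0126
time_s: 22.28
eef_pos: [0.616, 0.1324, 0.2123]
eef_rot: [-179.6, 0.1, -91.5]
ft_force: [-0.7, -0.9, -0.8]
gripper_width: 0.0124
```

View pics/w16.png

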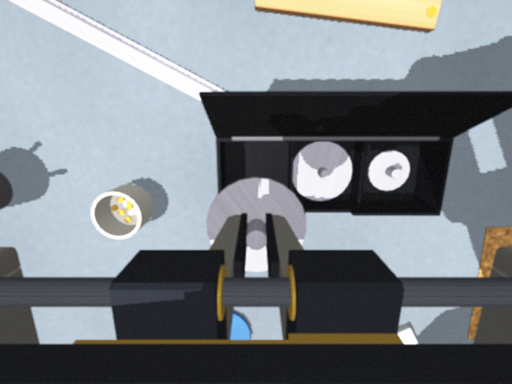

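```bash
python3 - <<'E'
from h import *
im,K,T=load('w16')
a=cv2.resize(im[180:245,80:160],None,fx=8,fy=8,interpolation=cv2.INTER_CUBIC); cv2.imwrite('pics/w16c.png',a[:,:,::-1])
M=camera("wrist")["mount"]
d=M[:3,:3]@np.linalg.solve(K,[256.5,178,1]);o=M[:3,3]
print("disc top pt tool",o+d*(.0055-o[2])/d[2])
E
```

```text
disc top pt tool [ 0.00021516 -0.03302875  0.0055    ]
```

View pics/w16c.png

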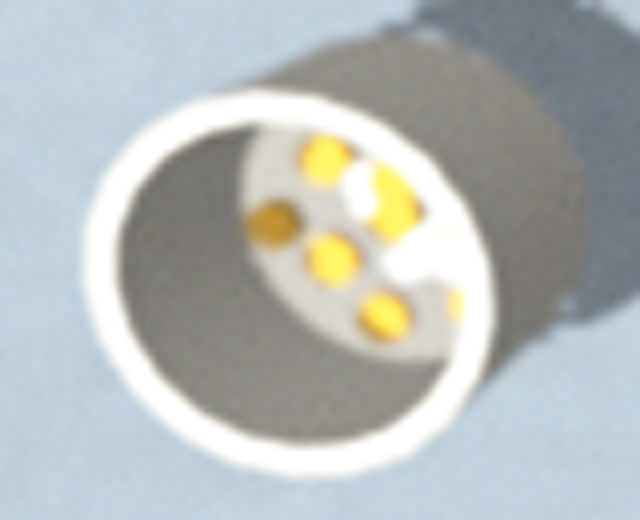

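```bash
python3 - <<'E'
from h import *
im,K,T=load('w16'); print(ray(K,T,116.25,215.3,.046))
print(ray(K,T,80+84/8,215.3,.046)-ray(K,T,80+496/8,215.3,.046))
im,K,T=load('w14'); print(ray(K,T,68,249,.046))
go(.57,.31,.2,-91.4)
E
```

```text
[0.56982656 0.31786747 0.046     ]
[0.00170162 0.06777006 0.        ]
[0.57211199 0.31599681 0.046     ]
shift cm [-17.62   5.09   1.18] rot rad [-0.006  0.002 -0.002] shift in new frame [-17.64   5.04   1.17]
```

```bash
python3 -m crank '[[-3.6,2.1,0,-0.006,0.002,0,0],[-3.6,2.1,0,0,0,0,0],[-3.6,2.1,1.5,0,0,0,0],[-3.6,2.1,1.5,0,0,0,0],[-3.5,2.1,1.5,0,0,0,0]]'; python3 -m crank '[[0,0,0,0,0,0,0],[0,0,0,0,0,0,0],[0,0,0,0,0,0,0]]';python3 -c "
from h import *
s=sense();print(s['eef_pos'],s['eef_rot']);im,K,T=save('wrist','w17');a=cv2.resize(im[40:200,180:340],None,fx=3.7,fy=3.7,interpolation=cv2.INTER_CUBIC); cv2.imwrite('pics/w17c.png',a[:,:,::-1])"
```

```text
time_s: 23.0
eef_pos: [0.512, 0.3156, 0.16]
eef_rot: [179.6, -0.2, -91.8]
ft_force: [0.5, -0.0, -0.6]
gripper_width: 0.0124
time_s: 23.38
eef_pos: [0.5096, 0.3154, 0.1566]
eef_rot: [179.3, -0.4, -91.6]
ft_force: [0.3, 0.0, -1.3]
gripper_width: 0.0124
[0.50955891 0.31540372 0.15660432] [179.27305573  -0.43237247 -91.63273696]
```

View pics/w17.png

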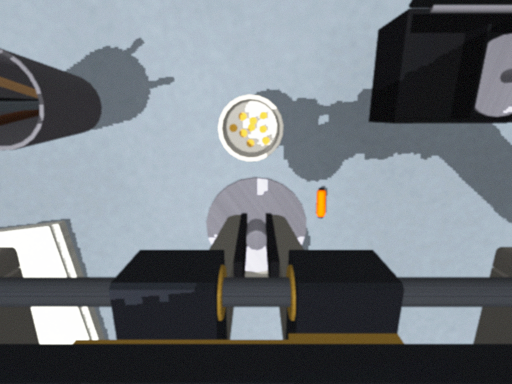

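View pics/w17c.png

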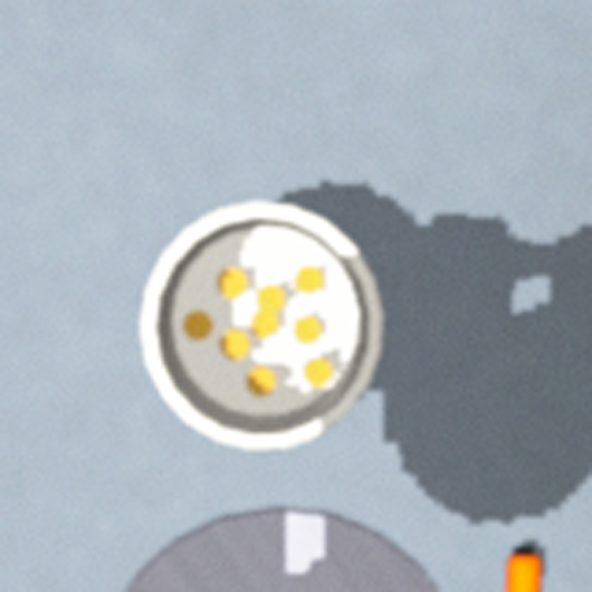

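```bash
python3 - <<'E'
from h import *
im,K,T=load('w17'); p=ray(K,T,250.7,127.7,.046);print(p)
print(ray(K,T,180+140/3.7,127.7,.046)-ray(K,T,180+383/3.7,127.7,.046))
go(p[0]+.0015,p[1],.09,-91.4)
E
```

```text
[0.57046724 0.31826484 0.046     ]
[0.00186725 0.0661324  0.        ]
shift cm [-0.52 -6.3   6.59] rot rad [ 0.013 -0.007 -0.004] shift in new frame [-0.45 -6.22  6.67]
```

```bash
python3 -m crank '[[-0.5,-2.1,0,0.013,-0.007,-0.004,0],[0,-2.1,2,0,0,0,0],[0,-2,2,0,0,0,0],[0,0,2,0,0,0,0],[0,0,0,0,0,0,0]]'; python3 -m crank '[[0,0,0,0,0,0,0]]';python3 -c "
from h import *
go(.572,.3182,.08,-91.4)"
```

```text
time_s: 24.05
eef_pos: [0.5807, 0.3175, 0.0964]
eef_rot: [-179.5, 0.2, -91.6]
ft_force: [-0.5, -0.0, -0.7]
gripper_width: 0.0129
time_s: 24.18
eef_pos: [0.5807, 0.3175, 0.0968]
eef_rot: [-179.5, 0.2, -91.6]
ft_force: [-0.4, -0.5, -0.9]
gripper_width: 0.0125
shift cm [-0.04  0.89  1.67] rot rad [-0.008  0.003 -0.004] shift in new frame [-0.05  0.88  1.68]
```

```bash
python3 -m crank '[[0,0.8,1.2,-0.008,0.003,-0.003,0],[0,0.1,0.5,0,0,0,0],[0,0,0,0,0,0,0],[0,0,0,0,0,0,0]]'; python3 -c "
from h import *
go(.572,.3182,.07,-91.4)
im,K,T=save('wrist','w18');print(proj(K,T,[.5705,.3182,.046]))"
```

```text
time_s: 24.68
eef_pos: [0.5707, 0.3185, 0.0803]
eef_rot: [-179.9, 0.1, -91.4]
ft_force: [-0.1, -0.1, -0.4]
gripper_width: 0.0124
shift cm [ 0.03 -0.13  1.03] rot rad [-0.001  0.001  0.001] shift in new frame [ 0.03 -0.13  1.03]
[256.59004175 211.1840505 ]
```

View pics/w18.png

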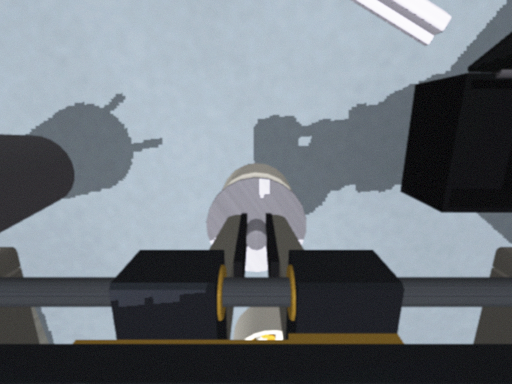

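Aligned; lower it in small steps to z≈0.055, watching force.

```bash
python3 -m crank '[[0,-0.1,1,0,0,0,0],[0,0,0,0,0,0,0],[0,0,0.6,0,0,0,0],[0,0,0,0,0,0,0]]'; python3 -m crank '[[0,0,0.4,0,0,0,0],[0,0,0.3,0,0,0,0],[0,0,0.2,0,0,0,0],[0,0,0,0,0,0,0]]'; python3 -c "
from h import *
go(.572,.3182,.055,-91.4)"
```

```text
time_s: 25.22
eef_pos: [0.5721, 0.3185, 0.0632]
eef_rot: [-179.9, 0.1, -91.4]
ft_force: [0.6, 0.4, -0.2]
gripper_width: 0.0123
time_s: 25.72
eef_pos: [0.5726, 0.3188, 0.0557]
eef_rot: [-179.9, 0.1, -91.4]
ft_force: [0.3, 0.7, -0.1]
gripper_width: 0.0122
shift cm [0.06 0.06 0.07] rot rad [-0.002  0.002  0.   ] shift in new frame [0.06 0.06 0.07]
```

```bash
python3 -m crank '[[0,0,0.1,0,0,0,0],[0,0,0.1,0,0,0,0],[0,0,0,0,0,0,0]]'; python3 -m crank '[[0,0,0,0,0,0,20],[0,0,0,0,0,0,30],[0,0,0,0,0,0,30]]';python3 -m crank '[[0,0,-3,0,0,0,30],[0,0,-4,0,0,0,30],[0,5,-4,0,0,0,30],[0,2,0,0,0,0,30],[0,0,0,0,0,0,30]]'; python3 -c "
from h import *
im,K,T=save('wrist','w19');crop('side','sd19',130,170,250,260,6)"
```

```text
time_s: 26.1
eef_pos: [0.5729, 0.3189, 0.0555]
eef_rot: [-179.8, 0.1, -91.4]
ft_force: [0.0, -1.1, -0.6]
gripper_width: 0.0123
time_s: 26.48
eef_pos: [0.5729, 0.319, 0.055]
eef_rot: [-179.8, 0.1, -91.4]
ft_force: [0.6, 0.2, 0.5]
gripper_width: 0.0274
time_s: 27.1
eef_pos: [0.5025, 0.3203, 0.1649]
eef_rot: [-179.9, 0.1, -91.4]
ft_force: [0.9, -0.1, -0.3]
gripper_width: 0.0276
```

View pics/w19.png

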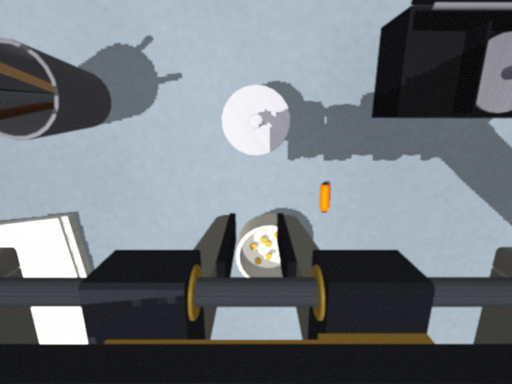

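View pics/sd19.png

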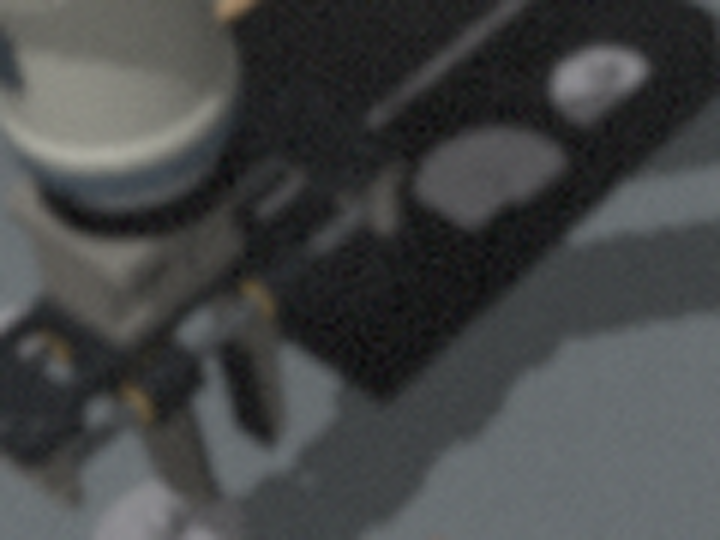

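```bash
python3 - <<'E'
from h import *
im,K,T=load('w19')
for z in(.05,.056): print(ray(K,T,256,119.5,z), ray(K,T,222,119.5,z)[1]-ray(K,T,290,119.5,z)[1])
print(ray(K,T,257,121,.072))
a=cv2.resize(im[70:170,205:305],None,fx=6,fy=6,interpolation=cv2.INTER_CUBIC); cv2.imwrite('pics/w19c.png',a[:,:,::-1])
print("large pot",ray(K,T,268,253,.042))
E
```

```text
[0.57282493 0.31881283 0.05      ] 0.06925205063397222
[0.57283749 0.31880593 0.056     ] 0.06779727378845019
[0.57148124 0.31787863 0.072     ]
large pot [0.41874922 0.30819166 0.042     ]
```

View pics/w19c.png

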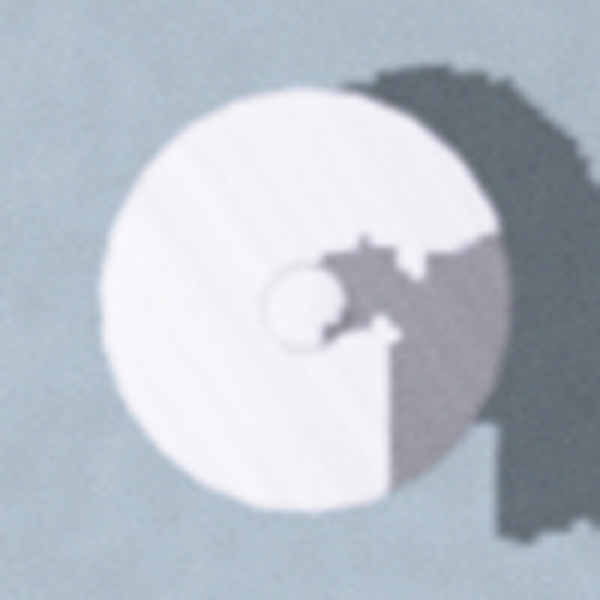

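```bash
python3 -c "
from h import *
go(.5725,.3187,.09,-91.4)"
```

```text
shift cm [-0.   -6.85  7.48] rot rad [-0.002  0.001 -0.   ] shift in new frame [-0.01 -6.87  7.46]
```

```bash
python3 -m crank '[[0,-3.4,0.5,0,0,0,30],[0,-3.4,2,0,0,0,30],[0,0,2.5,0,0,0,30],[0,0,2,0,0,0,30],[0,0,0,0,0,0,30]]';python3 -c "
from h import *
go(.5725,.3187,.057,-91.4);im,K,T=save('wrist','w20')"
```

```text
time_s: 27.82
eef_pos: [0.5779, 0.3169, 0.0862]
eef_rot: [179.9, -0.1, -91.5]
ft_force: [0.3, -0.3, -1.1]
gripper_width: 0.0275
shift cm [-0.17  0.54  2.92] rot rad [ 0.002 -0.002 -0.002] shift in new frame [-0.17  0.54  2.92]
```

View pics/w20.png

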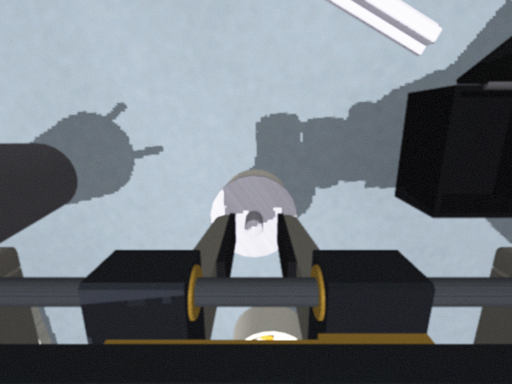

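```bash
python3 -m crank '[[-0.2,0.5,1.4,0,0,0,30],[0,0,1,0,0,0,30],[0,0,0.3,0,0,0,30],[0,0,0,0,0,0,30]]';python3 -c "
from h import *
go(.5725,.3187,.0565,-91.4)"
```

```text
time_s: 28.38
eef_pos: [0.5741, 0.32, 0.0597]
eef_rot: [-179.9, 0.0, -91.5]
ft_force: [0.1, -0.4, 0.4]
gripper_width: 0.0276
shift cm [0.14 0.16 0.32] rot rad [-0.001  0.    -0.002] shift in new frame [0.14 0.16 0.32]
```

```bash
python3 -m crank '[[0.1,0.15,0.3,0,0,0,30],[0,0,0,0,0,0,30]]' 10; python3 -m crank '[[0,0,0,0,0,0,0],[0,0,0,0,0,0,0],[0,0,0,0,0,0,0],[0,0,0,0,0,0,0]]' 10; python3 -c "
from h import *
print(pose()[:3,3]);go(.571,.3182,.0565,-91.4)"
```

```text
time_s: 28.62
eef_pos: [0.5728, 0.3192, 0.0572]
eef_rot: [-179.9, 0.0, -91.5]
ft_force: [-0.0, 0.3, 0.3]
gripper_width: 0.0281
time_s: 29.12
eef_pos: [0.573, 0.3193, 0.0576]
eef_rot: [-179.8, 0.1, -91.5]
ft_force: [0.4, -0.5, -1.0]
gripper_width: 0.0134
[0.57301473 0.31931337 0.0576384 ]
shift cm [0.12 0.2  0.11] rot rad [-0.003  0.001 -0.002] shift in new frame [0.12 0.2  0.11]
```

```bash
python3 -m crank '[[0.05,0.15,0,0,0,0,0],[0,0,0,0,0,0,0],[0,0,0,0,0,0,0]]'; python3 -m crank '[[0,0,0,0,0,0,30],[0,0,0,0,0,0,30],[0,0,0,0,0,0,30]]';python3 -m crank '[[0,0,-3,0,0,0,30],[0,0,-4,0,0,0,30],[0,5,-4,0,0,0,30],[0,2,0,0,0,0,30],[0,0,0,0,0,0,30]]'; python3 -m crank '[[0,0,0,0,0,0,30],[0,0,0,0,0,0,30]]';python3 -c "
from h import *
im,K,T=save('wrist','w21');a=cv2.resize(im[70:170,205:305],None,fx=6,fy=6,interpolation=cv2.INTER_CUBIC); cv2.imwrite('pics/w21c.png',a[:,:,::-1])"
```

```text
time_s: 29.5
eef_pos: [0.5713, 0.3188, 0.0576]
eef_rot: [-179.8, 0.1, -91.5]
ft_force: [0.8, 1.0, -0.8]
gripper_width: 0.0135
time_s: 29.88
eef_pos: [0.5715, 0.3189, 0.0578]
eef_rot: [-179.8, 0.1, -91.5]
ft_force: [0.0, 0.4, -0.3]
gripper_width: 0.0278
time_s: 30.5
eef_pos: [0.5013, 0.3205, 0.1684]
eef_rot: [-179.9, 0.0, -91.5]
ft_force: [0.2, -0.2, -0.4]
gripper_width: 0.0281
time_s: 30.75
eef_pos: [0.5022, 0.3202, 0.1667]
eef_rot: [-179.9, -0.0, -91.5]
ft_force: [-0.3, 0.3, 0.3]
gripper_width: 0.0278
```

View pics/w21c.png

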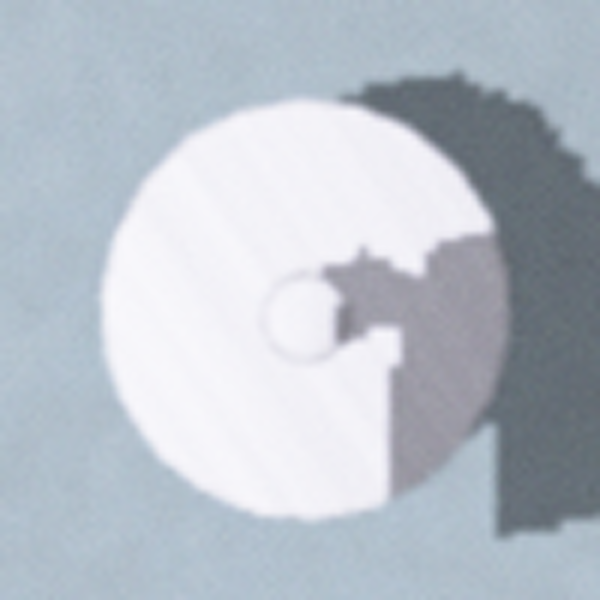

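```bash
python3 - <<'E'
from h import *
im,K,T=load('w21')
print(ray(K,T,255.9,121.6,.05),ray(K,T,205+306/6,70+317/6,.072))
go(.55,.042,.2,-91.4)
E
```

```text
[0.57044966 0.31857381 0.05      ] [0.56952307 0.31850814 0.072     ]
shift cm [27.68 -5.52 -3.32] rot rad [-0.001 -0.    -0.002] shift in new frame [27.69 -5.45 -3.33]
```

Cover now at (0.5704, 0.3186) against the pot at (0.5705, 0.3182): centred. Next the large cover.

```bash
python3 -m crank '[[5,0,-3,0,0,0,30],[5.5,-1,0,0,0,0,30],[5.5,-2,0,0,0,0,30],[5.5,-2,0,0,0,0,30],[5.5,-1,0,0,0,0,30]]'; python3 -m crank '[[0,0,0,0,0,0,30],[0,0,0,0,0,0,30],[0,0,0,0,0,0,30]]';python3 -c "
from h import *
print(pose()[:3,3],sense()['eef_rot']);save('wrist','w22');go(.616,.042,.1,-91.4)"
```

```text
time_s: 31.42
eef_pos: [0.5587, 0.0435, 0.1948]
eef_rot: [180.0, -0.1, -91.3]
ft_force: [0.9, 0.7, 0.1]
gripper_width: 0.0275
time_s: 31.8
eef_pos: [0.5593, 0.041, 0.1934]
eef_rot: [179.9, -0.1, -91.6]
ft_force: [-0.8, 1.2, -0.8]
gripper_width: 0.0273
[0.55928233 0.04096473 0.19343654] [ 1.79878855e+02 -7.67601852e-02 -9.15635564e+01]
shift cm [-0.25 -5.69  9.34] rot rad [ 0.002 -0.001 -0.003] shift in new frame [-0.23 -5.67  9.35]
```

View pics/w22.png

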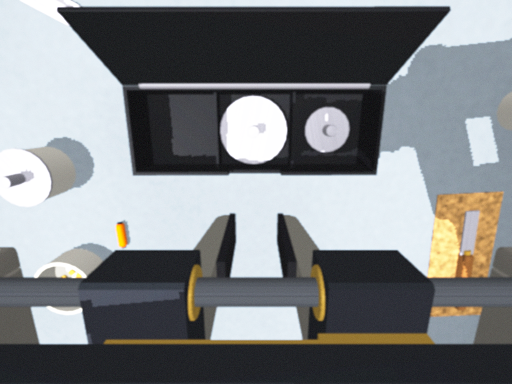

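```bash
python3 - <<'E'
from h import *
im,K,T=load('w22')
a=cv2.resize(im[80:180,205:365],None,fx=5,fy=5,interpolation=cv2.INTER_CUBIC); cv2.imwrite('pics/w22c.png',a[:,:,::-1])
print(ray(K,T,253.7,130,.0135),ray(K,T,327,129.5,.0135))
E
```

```text
[0.61607666 0.04214276 0.0135    ] [ 0.61422088 -0.05032361  0.0135    ]
```

View pics/w22c.png

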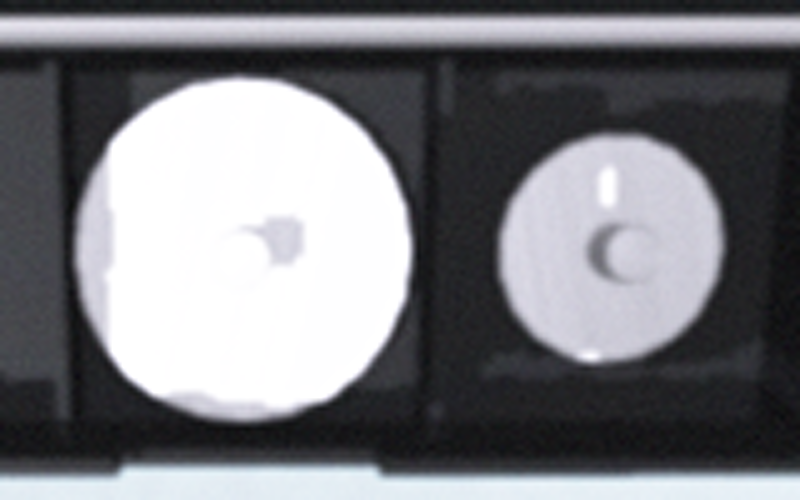

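```bash
python3 -m crank '[[-0.2,-2.8,1,0,0,0,30],[0,-2.8,2.5,0,0,0,30],[0,0,3,0,0,0,30],[0,0,3,0,0,0,30],[0,0,0,0,0,0,30]]';python3 -c "
from h import *
go(.616,.042,.04,-91.4)"
```

```text
time_s: 32.48
eef_pos: [0.6171, 0.0489, 0.0966]
eef_rot: [180.0, -0.0, -91.0]
ft_force: [-0.2, -0.7, -0.2]
gripper_width: 0.0276
shift cm [0.68 0.1  5.66] rot rad [ 0.    -0.     0.007] shift in new frame [0.69 0.1  5.66]
```

```bash
python3 -m crank '[[0.7,0.1,1,0,0,0.007,30],[0,0,2,0,0,0,30],[0,0,1,0,0,0,30],[0,0,0,0,0,0,30],[0,0,0,0,0,0,30]]';python3 -c "
from h import *
go(.616,.042,.02,-91.4);save('wrist','w23')"
```

```text
time_s: 33.1
eef_pos: [0.6176, 0.0426, 0.057]
eef_rot: [-179.8, -0.0, -91.4]
ft_force: [0.4, -0.4, 0.2]
gripper_width: 0.0276
shift cm [0.06 0.17 3.7 ] rot rad [-0.004 -0.     0.   ] shift in new frame [0.06 0.15 3.7 ]
```

View pics/w23.png

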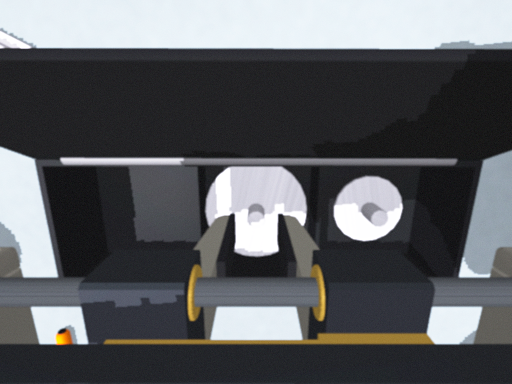

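```bash
python3 -m crank '[[0.05,0.15,1.8,-0.004,0,0,30],[0,0,1.2,0,0,0,30],[0,0,0.4,0,0,0,30],[0,0,0,0,0,0,30],[0,0,0,0,0,0,30]]';python3 -c "
from h import *
go(.616,.042,.0195,-91.4)"
```

```text
time_s: 33.78
eef_pos: [0.6161, 0.0421, 0.0207]
eef_rot: [180.0, -0.0, -91.4]
ft_force: [0.6, -0.2, 0.5]
gripper_width: 0.0277
shift cm [0.01 0.01 0.12] rot rad [ 0. -0.  0.] shift in new frame [0.01 0.01 0.12]
```

```bash
python3 -m crank '[[0,0,0.1,0,0,0,0],[0,0,0,0,0,0,0],[0,0,0,0,0,0,0],[0,0,0,0,0,0,0]]' 50;python3 -m crank '[[0,0,-2,0,0,0,0],[0,0,-4,0,0,0,0],[0,0,-4,0,0,0,0],[0,0,-4,0,0,0,0],[0,0,-4,0,0,0,0]]'; python3 -m crank '[[0,0,0,0,0,0,0],[0,0,0,0,0,0,0]]';python3 -c "
from h import *
save('wrist','w24');go(.36,.306,.18,-91.4)"
```

```text
time_s: 34.28
eef_pos: [0.6166, 0.0421, 0.0204]
eef_rot: [-180.0, 0.0, -91.4]
ft_force: [-0.2, -0.8, -0.8]
gripper_width: 0.0123
time_s: 34.9
eef_pos: [0.6149, 0.0419, 0.2082]
eef_rot: [179.9, -0.0, -91.4]
ft_force: [0.7, -0.1, -0.6]
gripper_width: 0.0125
time_s: 35.15
eef_pos: [0.6166, 0.0421, 0.2135]
eef_rot: [-179.7, 0.0, -91.4]
ft_force: [0.2, -0.3, -1.7]
gripper_width: 0.0126
shift cm [-25.76  26.34   3.21] rot rad [-0.006  0.001  0.   ] shift in new frame [-25.75  26.33   3.36]
```

View pics/w24.png

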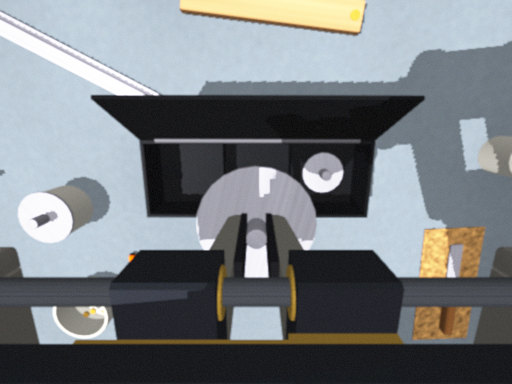

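```bash
python3 -m crank '[[-5,5,0,-0.006,0,0,0],[-5,5,0,0,0,0,0],[-5,5,1,0,0,0,0],[-5,5,1,0,0,0,0],[-5,5,1,0,0,0,0]]'; python3 -m crank '[[0,0,0,0,0,0,0],[0,0,0,0,0,0,0],[0,0,0,0,0,0,0]]';python3 -c "
from h import *
s=sense();print(s['eef_pos'],s['eef_rot'],s['joint_positions']);im,K,T=save('wrist','w25')"
```

```text
time_s: 35.83
eef_pos: [0.4, 0.2666, 0.1828]
eef_rot: [179.6, -0.1, -91.8]
ft_force: [1.2, 1.2, -0.5]
gripper_width: 0.0124
time_s: 36.2
eef_pos: [0.3964, 0.2672, 0.1802]
eef_rot: [179.4, -0.3, -91.5]
ft_force: [1.0, -0.3, -0.7]
gripper_width: 0.0127
[0.3963919  0.26723903 0.18015972] [179.3634376   -0.30601094 -91.49732486] [ 33.71921309   9.77725847 112.63250639   0.13764127  58.28682979
 125.14517256]
```

View pics/w25.png

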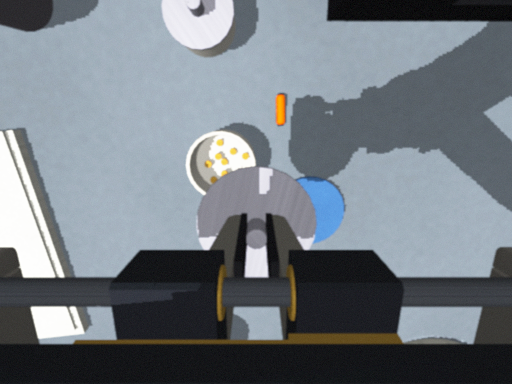

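```bash
python3 -m crank '[[-1.9,2.2,0,0.01,-0.005,0,0],[-1.9,2.2,0,0,0,0,0],[0,0,0,0,0,0,0],[0,0,0,0,0,0,0],[0,0,0,0,0,0,0]]';python3 -c "
from h import *
s=sense();print(s['eef_pos'],s['eef_rot']);im,K,T=save('wrist','w26');a=cv2.resize(im[60:180,190:320],None,fx=4.5,fy=4.5,interpolation=cv2.INTER_CUBIC); cv2.imwrite('pics/w26c.png',a[:,:,::-1])"
```

```text
time_s: 36.88
eef_pos: [0.3577, 0.3038, 0.1805]
eef_rot: [-179.9, -0.0, -92.0]
ft_force: [0.1, 0.3, -1.3]
gripper_width: 0.0125
[0.35766906 0.30376146 0.18051754] [-1.79949476e+02 -1.60367066e-02 -9.19888771e+01]
```

View pics/w26c.png

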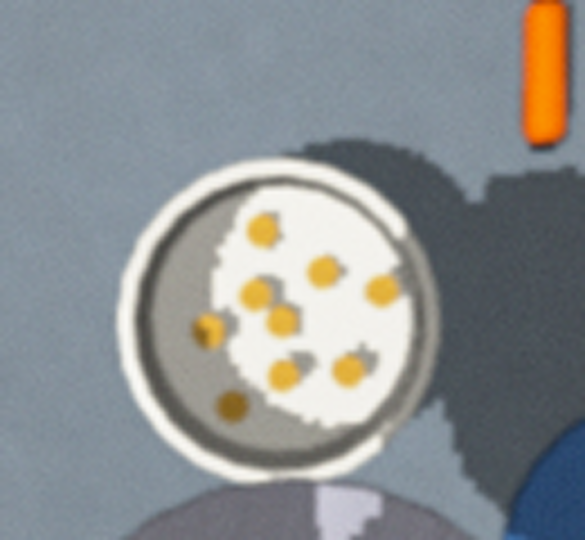

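```bash
python3 - <<'E'
from h import *
im,K,T=load('w26'); p=ray(K,T,251.9,131.2,.042);print(p)
print(ray(K,T,190+117/4.5,131,.042)-ray(K,T,190+440/4.5,131,.042), ray(K,T,251.9,60+157/4.5,.042)-ray(K,T,251.9,60+484/4.5,.042))
go(p[0]+.0004,p[1],.08,-91.4)
E
```

```text
[0.41539058 0.30637615 0.042     ]
[0.00272789 0.07992709 0.        ] [ 0.07929957 -0.00300639  0.        ]
shift cm [-0.47 -5.79 10.06] rot rad [-0.001 -0.    -0.01 ] shift in new frame [-0.4  -5.8  10.05]
```

```bash
python3 -m crank '[[-0.4,-2,1,0,0,-0.01,0],[0,-2,2,0,0,0,0],[0,-1.6,2,0,0,0,0],[0,0,2,0,0,0,0],[0,0,0,0,0,0,0]]';python3 -m crank '[[0,0,0.8,0,0,0,0],[0,0,0,0,0,0,0],[0,0,0,0,0,0,0]]'; python3 -c "
from h import *
go(.4155,.3064,.075,-91.4)"
```

```text
time_s: 37.55
eef_pos: [0.4186, 0.3044, 0.1092]
eef_rot: [-179.9, 0.0, -91.6]
ft_force: [0.2, 0.6, -1.2]
gripper_width: 0.0124
time_s: 37.92
eef_pos: [0.4196, 0.3048, 0.1024]
eef_rot: [-179.7, 0.1, -91.6]
ft_force: [-0.4, -0.5, -0.9]
gripper_width: 0.0125
shift cm [-0.15  0.43  2.74] rot rad [-0.004  0.002 -0.004] shift in new frame [-0.15  0.41  2.74]
```

```bash
python3 -m crank '[[-0.15,0.4,1.3,-0.004,0.002,-0.004,0],[0,0,1.3,0,0,0,0],[0,0,0,0,0,0,0],[0,0,0,0,0,0,0]]'; python3 -c "
from h import *
go(.4155,.3064,.0524,-91.4);save('wrist','w27')"
```

```text
time_s: 38.42
eef_pos: [0.4152, 0.3068, 0.0748]
eef_rot: [-180.0, -0.0, -91.3]
ft_force: [-0.2, 0.6, -0.1]
gripper_width: 0.0127
shift cm [ 0.04 -0.03  2.24] rot rad [-0.    -0.     0.001] shift in new frame [ 0.04 -0.03  2.24]
```

View pics/w27.png

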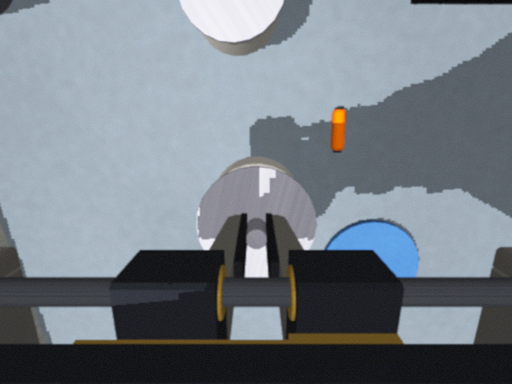

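```bash
python3 -m crank '[[0.03,0,1,0,0,0,0],[0,0,0.6,0,0,0,0],[0,0,0.3,0,0,0,0],[0,0,0,0,0,0,0]]'; python3 -c "
from h import *
go(.4155,.3064,.0524,-91.4)"
```

```text
time_s: 38.98
eef_pos: [0.4154, 0.3064, 0.0546]
eef_rot: [-180.0, 0.0, -91.3]
ft_force: [0.3, -0.1, -0.2]
gripper_width: 0.0126
shift cm [ 0.   -0.01  0.22] rot rad [-0.001  0.     0.001] shift in new frame [ 0.   -0.01  0.22]
```

```bash
python3 -m crank '[[0,0,0.25,0,0,0,0],[0,0,0.1,0,0,0,0],[0,0,0,0,0,0,0]]'; python3 -m crank '[[0,0,0,0,0,0,20],[0,0,0,0,0,0,30],[0,0,0,0,0,0,30]]';python3 -m crank '[[0,0,-3,0,0,0,30],[0,0,-4,0,0,0,30],[0,3,-4,0,0,0,30],[0,3,-1,0,0,0,30],[0,0,0,0,0,0,30]]'; python3 -m crank '[[0,0,0,0,0,0,30],[0,0,0,0,0,0,30]]';python3 -c "
from h import *
im,K,T=save('wrist','w28');a=cv2.resize(im[60:180,190:320],None,fx=4.5,fy=4.5,interpolation=cv2.INTER_CUBIC); cv2.imwrite('pics/w28c.png',a[:,:,::-1])"
```

```text
time_s: 39.35
eef_pos: [0.4158, 0.3067, 0.0521]
eef_rot: [-179.9, 0.0, -91.3]
ft_force: [-0.1, -0.7, -0.9]
gripper_width: 0.012
time_s: 39.72
eef_pos: [0.416, 0.3069, 0.0522]
eef_rot: [-179.9, 0.1, -91.3]
ft_force: [0.2, -0.3, -0.3]
gripper_width: 0.0274
time_s: 40.35
eef_pos: [0.3546, 0.3081, 0.1753]
eef_rot: [-179.9, 0.1, -91.4]
ft_force: [0.5, -0.1, 0.1]
gripper_width: 0.0276
time_s: 40.6
eef_pos: [0.3557, 0.3082, 0.1747]
eef_rot: [-179.9, 0.0, -91.4]
ft_force: [-0.4, -0.3, 0.3]
gripper_width: 0.0275
```

View pics/w28.png

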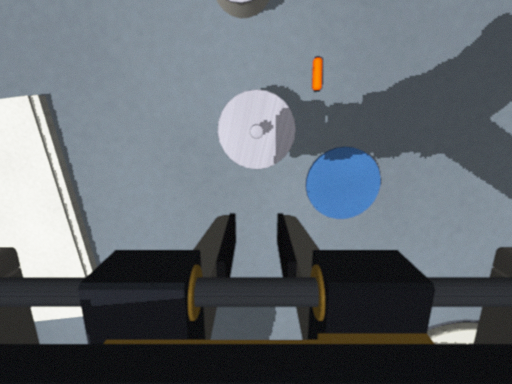

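View pics/w28c.png

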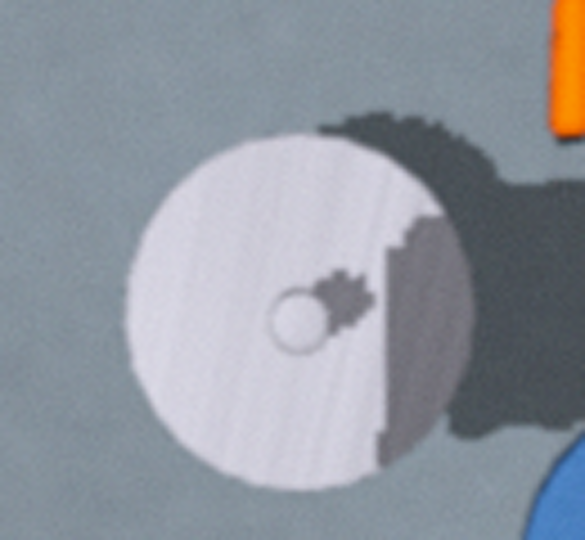

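```bash
python3 - <<'E'
from h import *
im,K,T=load('w28')
print(ray(K,T,256.6,129.4,.046),ray(K,T,190+300/4.5,60+321/4.5,.068),ray(K,T,190+125/4.5,129,.046)-ray(K,T,190+474/4.5,129,.046))
go(.55,-.05,.2,-91.4)
E
```

```text
[0.41570015 0.30634923 0.046     ] [0.41461895 0.30634375 0.068     ] [0.00192665 0.08349734 0.        ]
shift cm [ 35.35 -20.27  -2.54] rot rad [-0.001  0.001  0.001] shift in new frame [ 35.34 -20.29  -2.54]
```

```bash
python3 -m crank '[[5.9,-3.4,-3,0,0,0,30],[5.9,-3.4,0,0,0,0,30],[5.9,-3.4,0,0,0,0,30],[5.9,-3.4,0,0,0,0,30],[5.9,-3.4,0,0,0,0,30]]'; python3 -m crank '[[5,-2.5,0,0,0,0,30],[0,0,0,0,0,0,30],[0,0,0,0,0,0,30],[0,0,0,0,0,0,30]]';python3 -c "
from h import *
print(pose()[:3,3],sense()['eef_rot']);im,K,T=save('wrist','w29')
a=cv2.resize(im[60:220,150:370],None,fx=3.6,fy=3.6,interpolation=cv2.INTER_CUBIC); cv2.imwrite('pics/w29c.png',a[:,:,::-1])"
```

```text
time_s: 41.28
eef_pos: [0.506, 0.0375, 0.1985]
eef_rot: [-180.0, 0.0, -91.0]
ft_force: [0.7, 0.7, 1.0]
gripper_width: 0.0276
time_s: 41.78
eef_pos: [0.5319, -0.0185, 0.1959]
eef_rot: [179.8, 0.0, -91.4]
ft_force: [-0.1, 0.2, 0.6]
gripper_width: 0.0277
[ 0.53191555 -0.01853692  0.19590678] [ 1.79821863e+02  1.61872591e-02 -9.13687487e+01]
```

View pics/w29.png

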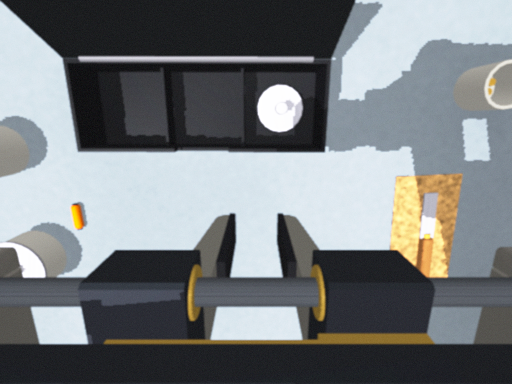

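View pics/w29c.png

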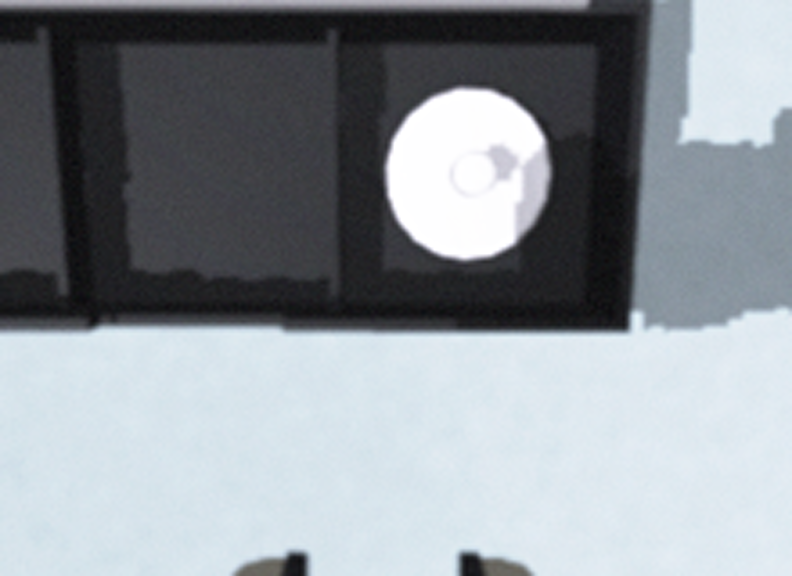

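```bash
python3 - <<'E'
from h import *
im,K,T=load('w29')
print(ray(K,T,280.1,108.2,.0135),ray(K,T,150+473/3.6,60+174/3.6,.036))
go(.6145,-.0505,.08,-91.4)
E
```

```text
[ 0.61420742 -0.05039527  0.0135    ] [ 0.61335051 -0.04996563  0.036     ]
shift cm [ 3.02 -8.38 11.57] rot rad [0.003 0.    0.001] shift in new frame [ 3.01 -8.35 11.59]
```

```bash
python3 -m crank '[[1.5,-4.2,1,0.003,0,0,30],[1.5,-4.2,3,0,0,0,30],[0,0,4,0,0,0,30],[0,0,2,0,0,0,30],[0,0,0,0,0,0,30]]';python3 -c "
from h import *
go(.6143,-.0503,.055,-91.4)"
```

```text
time_s: 42.45
eef_pos: [0.6176, -0.0443, 0.0944]
eef_rot: [-179.9, 0.0, -90.8]
ft_force: [-0.6, 1.1, 1.8]
gripper_width: 0.0277
shift cm [0.61 0.33 3.94] rot rad [-0.002  0.001  0.01 ] shift in new frame [0.61 0.31 3.94]
```

```bash
python3 -m crank '[[0.6,0.3,2,-0.002,0,0.01,30],[0,0,1.6,0,0,0,30],[0,0,0,0,0,0,30],[0,0,0,0,0,0,30]]';python3 -c "
from h import *
go(.6143,-.0503,.02,-91.4);save('wrist','w30')"
```

```text
time_s: 42.95
eef_pos: [0.6151, -0.0495, 0.0583]
eef_rot: [-179.8, 0.0, -91.3]
ft_force: [-0.9, -0.4, 1.0]
gripper_width: 0.0279
shift cm [0.09 0.09 3.83] rot rad [-0.003  0.001  0.001] shift in new frame [0.08 0.08 3.83]
```

View pics/w30.png

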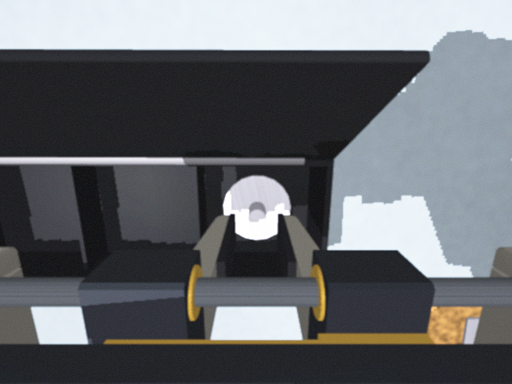

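```bash
python3 -m crank '[[0.08,0.1,1.8,-0.003,0,0,30],[0,0,1.3,0,0,0,30],[0,0,0.4,0,0,0,30],[0,0,0,0,0,0,30],[0,0,0,0,0,0,30]]';python3 -c "
from h import *
go(.6143,-.0503,.0195,-91.4)"
```

```text
time_s: 43.62
eef_pos: [0.6144, -0.0504, 0.0211]
eef_rot: [-180.0, 0.0, -91.4]
ft_force: [-0.2, -0.1, 0.1]
gripper_width: 0.0273
shift cm [-0.01  0.01  0.16] rot rad [-0.     0.001  0.001] shift in new frame [-0.01  0.01  0.16]
```

```bash
python3 -m crank '[[0,0,0.13,0,0,0,0],[0,0,0,0,0,0,0],[0,0,0,0,0,0,0],[0,0,0,0,0,0,0]]' 50;python3 -m crank '[[0,0,-2,0,0,0,0],[0,0,-4,0,0,0,0],[0,0,-4,0,0,0,0],[0,0,-4,0,0,0,0],[0,0,-3,0,0,0,0]]'; python3 -m crank '[[4.9,1,0,0,0,0,0],[4.9,1,0,0,0,0,0],[4.9,1,0,0,0,0,0],[4.9,1,0,0,0,0,0],[4.9,1,0,0,0,0,0]]'; python3 -m crank '[[0,0,0,0,0,0,0],[0,0,0,0,0,0,0],[0,0,0,0,0,0,0]]';python3 -c "
from h import *
s=sense();print(s['eef_pos'],s['eef_rot']);im,K,T=save('wrist','w31');a=cv2.resize(im[40:200,180:340],None,fx=3.7,fy=3.7,interpolation=cv2.INTER_CUBIC); cv2.imwrite('pics/w31c.png',a[:,:,::-1])"
```

```text
time_s: 44.12
eef_pos: [0.6149, -0.0504, 0.0206]
eef_rot: [-179.9, 0.0, -91.3]
ft_force: [-0.2, 0.7, -0.0]
gripper_width: 0.0123
time_s: 44.75
eef_pos: [0.6135, -0.0504, 0.199]
eef_rot: [-180.0, 0.0, -91.3]
ft_force: [0.2, -0.5, -0.8]
gripper_width: 0.0125
time_s: 45.38
eef_pos: [0.5605, -0.2982, 0.2115]
eef_rot: [-179.2, -0.1, -91.0]
ft_force: [0.0, 0.4, -0.8]
gripper_width: 0.0122
time_s: 45.75
eef_pos: [0.5599, -0.3, 0.2146]
eef_rot: [-179.0, -0.2, -91.2]
ft_force: [1.0, 0.6, 0.0]
gripper_width: 0.0122
[ 0.55987331 -0.29996049  0.21457798] [-179.02681316   -0.19326635  -91.192365  ]
```

View pics/w31.png

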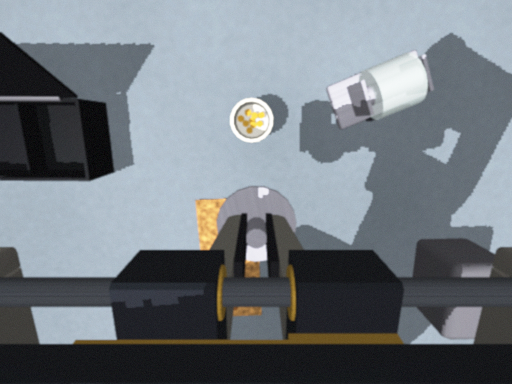

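View pics/w31c.png

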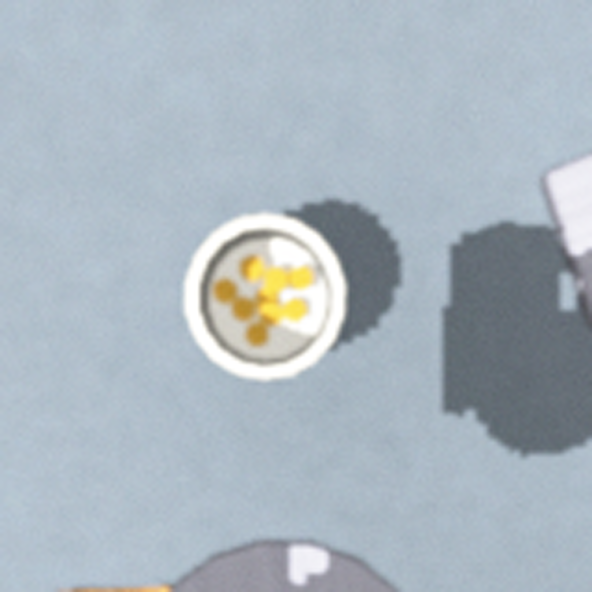

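```bash
python3 - <<'E'
from h import *
im,K,T=load('w31'); p=ray(K,T,251.6,120.1,.05);print(p)
print(ray(K,T,180+183/3.7,120,.05)-ray(K,T,180+347/3.7,120,.05))
go(p[0]-.06,p[1],.16,-91.4)
E
```

```text
[ 0.63207845 -0.2966574   0.05      ]
[0.00107134 0.05318367 0.        ]
shift cm [-0.36 -1.11  5.48] rot rad [-0.017 -0.003  0.004] shift in new frame [-0.34 -1.2   5.46]
```

```bash
python3 -m crank '[[-0.35,-1.1,1.8,-0.017,-0.003,0.004,0],[0,0,1.8,0,0,0,0],[0,0,1.8,0,0,0,0],[0,0,0,0,0,0,0],[0,0,0,0,0,0,0]]';python3 -m crank '[[0,0,0,0,0,0,0]]';python3 -c "
from h import *
s=sense();print(s['eef_pos'],s['eef_rot']);im,K,T=save('wrist','w32');a=cv2.resize(im[60:190,180:340],None,fx=4.5,fy=4.5,interpolation=cv2.INTER_CUBIC); cv2.imwrite('pics/w32c.png',a[:,:,::-1])"
```

```text
time_s: 46.42
eef_pos: [0.5716, -0.2934, 0.1586]
eef_rot: [180.0, 0.0, -91.2]
ft_force: [0.6, 0.6, -0.1]
gripper_width: 0.0125
time_s: 46.55
eef_pos: [0.5717, -0.2936, 0.1591]
eef_rot: [180.0, -0.0, -91.2]
ft_force: [0.5, -0.5, -1.5]
gripper_width: 0.0124
[ 0.57166252 -0.29358836  0.15909895] [ 1.79997214e+02 -6.07505901e-03 -9.11680413e+01]
```

View pics/w32c.png

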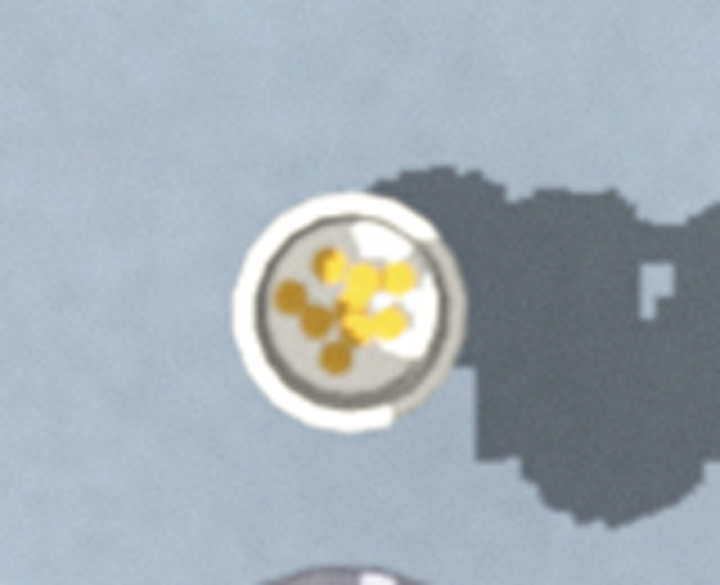

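```bash
python3 - <<'E'
from h import *
im,K,T=load('w32'); p=ray(K,T,257.7,129.6,.05);print(p)
print(ray(K,T,180+232/4.5,129,.05)-ray(K,T,180+467/4.5,129,.05))
go(p[0]+.0004,p[1],.09,-91.4)
E
```

```text
[ 0.6319775 -0.2964501  0.05     ]
[0.00103924 0.05253407 0.        ]
shift cm [ 0.15 -6.06  6.93] rot rad [-0.    -0.     0.004] shift in new frame [ 0.13 -6.06  6.93]
```

```bash
python3 -m crank '[[0.1,-2,0.5,0,0,0.004,0],[0,-2,2,0,0,0,0],[0,-1.8,2,0,0,0,0],[0,0,1.5,0,0,0,0],[0,0,0,0,0,0,0]]';python3 -m crank '[[0,0,0,0,0,0,0]]'; python3 -c "
from h import *
go(.6324,-.2965,.082,-91.4)"
```

```text
time_s: 47.22
eef_pos: [0.632, -0.2977, 0.101]
eef_rot: [-179.7, -0.1, -91.5]
ft_force: [0.2, 0.5, -0.6]
gripper_width: 0.012
time_s: 47.35
eef_pos: [0.6317, -0.2979, 0.1016]
eef_rot: [-179.7, -0.2, -91.5]
ft_force: [-0.5, -0.2, -0.2]
gripper_width: 0.0126
shift cm [-0.15 -0.06  1.96] rot rad [-0.005 -0.003 -0.001] shift in new frame [-0.14 -0.07  1.96]
```

```bash
python3 -m crank '[[-0.14,-0.1,1,-0.005,-0.003,0,0],[0,0,1,0,0,0,0],[0,0,0,0,0,0,0],[0,0,0,0,0,0,0]]';python3 -c "
from h import *
go(.6324,-.2965,.0606,-91.4);save('wrist','w33')"
```

```text
time_s: 47.85
eef_pos: [0.6326, -0.2969, 0.0818]
eef_rot: [-179.9, -0.0, -91.5]
ft_force: [-0.7, 0.3, 0.0]
gripper_width: 0.0122
shift cm [-0.04  0.02  2.12] rot rad [-0.001 -0.    -0.002] shift in new frame [-0.04  0.02  2.12]
```

View pics/w33.png

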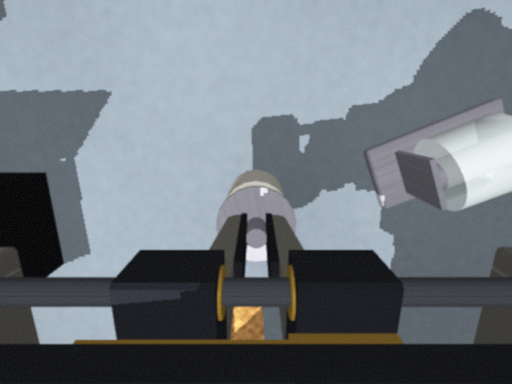

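```bash
python3 -m crank '[[-0.03,0,1,0,0,0,0],[0,0,0.6,0,0,0,0],[0,0,0.2,0,0,0,0],[0,0,0,0,0,0,0]]'; python3 -c "
from h import *
go(.6324,-.2965,.0606,-91.4)"
```

```text
time_s: 48.4
eef_pos: [0.6325, -0.2965, 0.0625]
eef_rot: [-180.0, -0.0, -91.5]
ft_force: [-0.3, 0.5, -0.7]
gripper_width: 0.0125
shift cm [0.   0.01 0.19] rot rad [-0.001 -0.    -0.002] shift in new frame [0.   0.01 0.19]
```

```bash
python3 -m crank '[[0,0,0.2,0,0,0,0],[0,0,0.1,0,0,0,0],[0,0,0,0,0,0,0]]'; python3 -m crank '[[0,0,0,0,0,0,20],[0,0,0,0,0,0,30],[0,0,0,0,0,0,30]]';python3 -m crank '[[0,0,-3,0,0,0,30],[0,0,-4,0,0,0,30],[0,3,-3,0,0,0,30],[0,3,0,0,0,0,30],[0,0,0,0,0,0,30]]'; python3 -m crank '[[0,0,0,0,0,0,30],[0,0,0,0,0,0,30]]';python3 -c "
from h import *
im,K,T=save('wrist','w34');a=cv2.resize(im[60:190,180:340],None,fx=4.5,fy=4.5,interpolation=cv2.INTER_CUBIC); cv2.imwrite('pics/w34c.png',a[:,:,::-1])"
```

```text
time_s: 48.78
eef_pos: [0.6329, -0.2967, 0.0603]
eef_rot: [-179.9, -0.0, -91.5]
ft_force: [0.5, -0.4, -1.5]
gripper_width: 0.0121
time_s: 49.15
eef_pos: [0.6331, -0.2968, 0.0604]
eef_rot: [-179.9, -0.0, -91.5]
ft_force: [0.8, -1.1, 0.1]
gripper_width: 0.0276
time_s: 49.78
eef_pos: [0.5717, -0.295, 0.1629]
eef_rot: [-179.9, -0.0, -91.5]
ft_force: [0.1, 0.8, 0.2]
gripper_width: 0.0274
time_s: 50.02
eef_pos: [0.5731, -0.2952, 0.1628]
eef_rot: [-179.9, -0.1, -91.5]
ft_force: [1.0, -0.7, -0.2]
gripper_width: 0.0277
```

View pics/w34c.png

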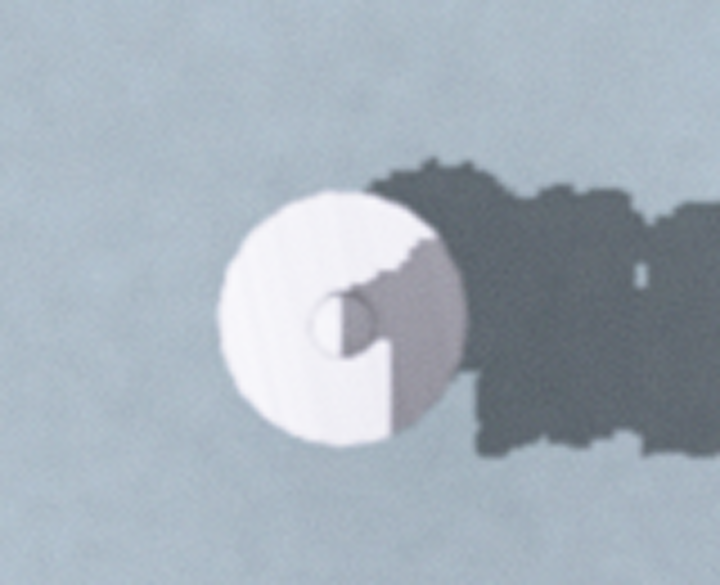

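View pics/w34.png

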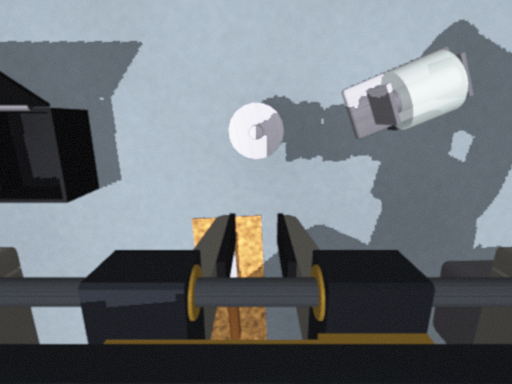

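```bash
python3 - <<'E'
from h import *
im,K,T=load('w34')
print(ray(K,T,256.2,130.7,.054),ray(K,T,180+342/4.5,60+325/4.5,.076),ray(K,T,180+218/4.5,130,.054)-ray(K,T,180+468/4.5,130,.054))
go(.74,.04,.2,-91.4)
E
```

```text
[ 0.63259569 -0.29693776  0.054     ] [ 0.63210052 -0.29669585  0.076     ] [0.00141753 0.05590771 0.        ]
shift cm [-33.94 -15.82  -3.71] rot rad [-0.003 -0.001 -0.001] shift in new frame [-33.92 -15.86  -3.72]
```

```bash
python3 -m crank '[[0,0,-5,0,0,0,0],[-5.5,-2,-4,0,0,0,0],[-5.5,-3,0,0,0,0,0],[-5.5,-3,0,0,0,0,0],[-5.5,-3,0,0,0,0,0]]' 20; python3 -m crank '[[-5.5,-3,0,0,0,0,0],[-5.5,-3,0,0,0,0,0],[0,-1,0,0,0,0,0],[0,0,0,0,0,0,0],[0,0,0,0,0,0,0]]';python3 -c "
from h import *
go(.755,.04,.2,-91.4);im,K,T=save('wrist','w35');crop('scene','sc35',200,110,360,240,4.5)"
```

```text
time_s: 50.7
eef_pos: [0.6893, -0.0842, 0.2502]
eef_rot: [-179.9, -0.0, -91.8]
ft_force: [0.1, 0.2, 0.1]
gripper_width: 0.0006
time_s: 51.32
eef_pos: [0.764, 0.0271, 0.2469]
eef_rot: [180.0, -0.0, -91.5]
ft_force: [-0.4, -0.5, -0.5]
gripper_width: 0.0005
shift cm [-1.27  0.93  4.69] rot rad [ 0.001 -0.    -0.002] shift in new frame [-1.27  0.93  4.69]
```

View pics/w35.png

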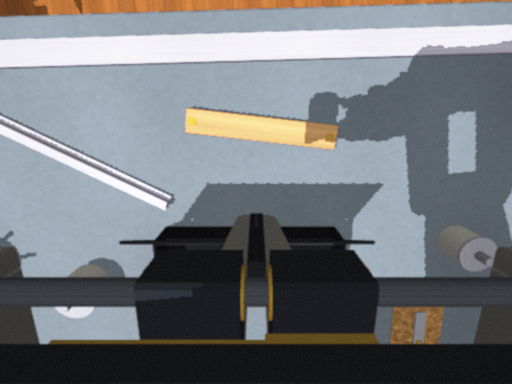

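View pics/sc35.png

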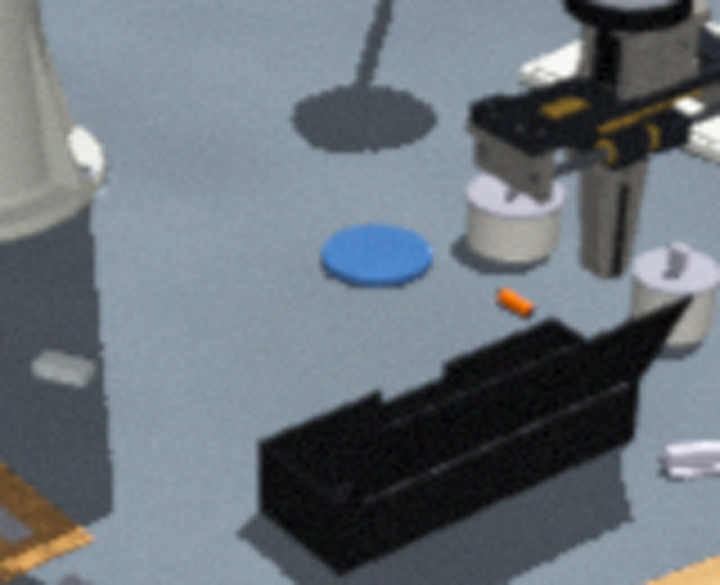

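```bash
python3 - <<'E'
from h import *
im,K,T=load('w35'); print(ray(K,T,125,242,.149),ray(K,T,372,242,.149))
E
python3 -m crank '[[-0.6,0,3,0,0,0,0],[-0.6,0,3,0,0,0,0],[0,0,3,0,0,0,0],[0,0,3,0,0,0,0],[0,0,0,0,0,0,0]]'; python3 -m crank '[[0,0,0,0,0,0,0]]'
```

```text
[0.71011426 0.16955348 0.149     ] [ 0.70322279 -0.09621261  0.149     ]
time_s: 52.05
eef_pos: [0.7633, 0.0326, 0.1275]
eef_rot: [-179.8, -0.0, -92.0]
ft_force: [-0.4, -0.8, 0.1]
gripper_width: 0.0004
time_s: 52.18
eef_pos: [0.764, 0.0319, 0.1293]
eef_rot: [-179.7, -0.0, -92.0]
ft_force: [0.5, 1.0, 1.0]
gripper_width: 0.0007
```

```bash
python3 -m crank '[[0,2,0,0,0,0,0],[0,2,0,0,0,0,0],[0,1.2,0,0,0,0,0],[0,1.2,0,0,0,0,0]]'; python3 -m crank '[[0,1.2,0,0,0,0,0],[0,0.8,0,0,0,0,0],[0,0,0,0,0,0,0]]'; python3 -c "
from h import *
crop('scene','sc36',200,110,360,240,4.5)"
```

```text
time_s: 52.68
eef_pos: [0.7034, 0.0331, 0.1363]
eef_rot: [-179.0, 0.0, -92.1]
ft_force: [2.6, -0.5, 0.7]
gripper_width: 0.0007
time_s: 53.05
eef_pos: [0.6823, 0.0338, 0.1372]
eef_rot: [-178.9, 0.0, -92.1]
ft_force: [-0.4, -0.1, 0.4]
gripper_width: 0.0004
```

View pics/sc36.png

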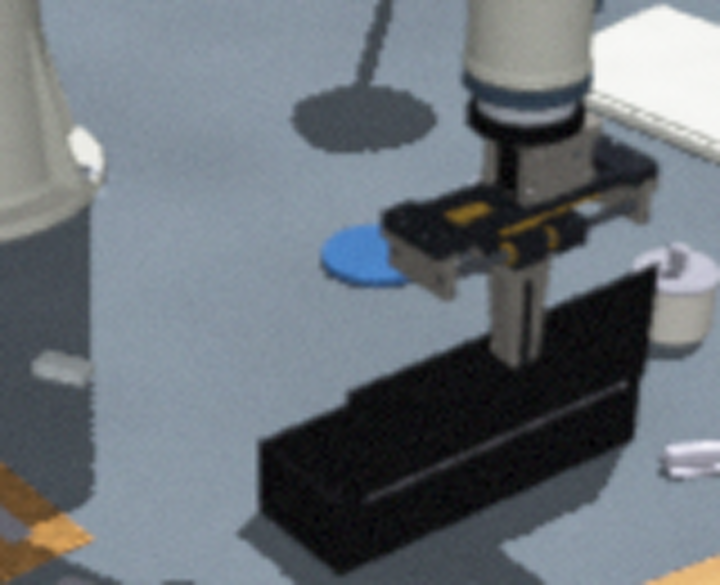

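```bash
python3 -m crank '[[0,1.1,0.2,-0.01,0,0.005,0],[0,1.1,0.2,-0.005,0,0.005,0],[0,1,0.3,0,0,0,0],[0,0.9,0.4,0,0,0,0],[0,0,0,0,0,0,0]]'; python3 -c "
from h import *
crop('scene','sc37',200,110,360,240,4.5)"
```

```text
time_s: 53.72
eef_pos: [0.6382, 0.0356, 0.124]
eef_rot: [-179.9, 0.0, -92.7]
ft_force: [-0.6, -0.0, -0.4]
gripper_width: -0.0001
```

View pics/sc37.png

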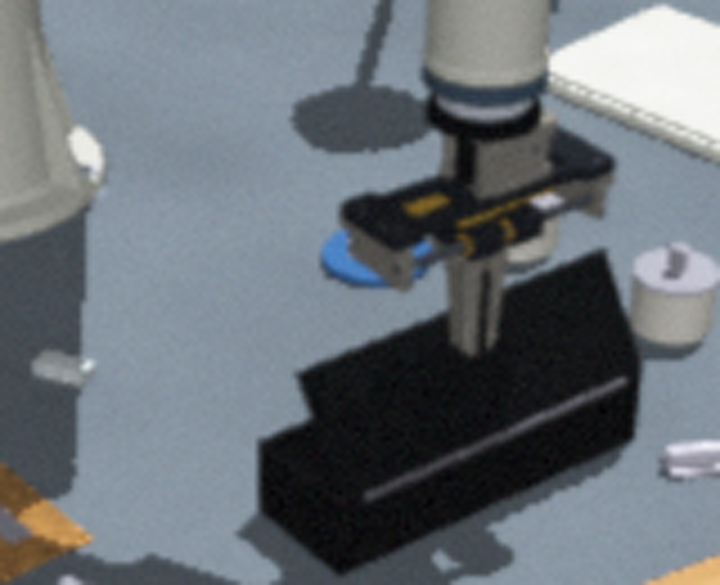

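```bash
python3 -m crank '[[0,0.8,0.5,0,0,0,0],[0,0.8,0.6,0,0,0,0],[0,0.6,0.7,0,0,0,0],[0,0.6,0.8,0,0,0,0],[0,0,0,0,0,0,0]]';python3 -m crank '[[0,0.4,0.9,0,0,0,0],[0,0.3,0.9,0,0,0,0],[0,0.2,0.8,0,0,0,0],[0,0,0,0,0,0,0]]'; python3 -c "
from h import *
crop('scene','sc38',200,110,360,240,4.5)"
```

```text
time_s: 54.4
eef_pos: [0.6086, 0.037, 0.0959]
eef_rot: [-179.9, 0.0, -92.7]
ft_force: [0.1, -1.0, 0.6]
gripper_width: 0.0005
time_s: 54.9
eef_pos: [0.5992, 0.0375, 0.0679]
eef_rot: [-180.0, 0.0, -92.7]
ft_force: [-0.4, -0.1, 0.8]
gripper_width: 0.0006
```

View pics/sc38.png

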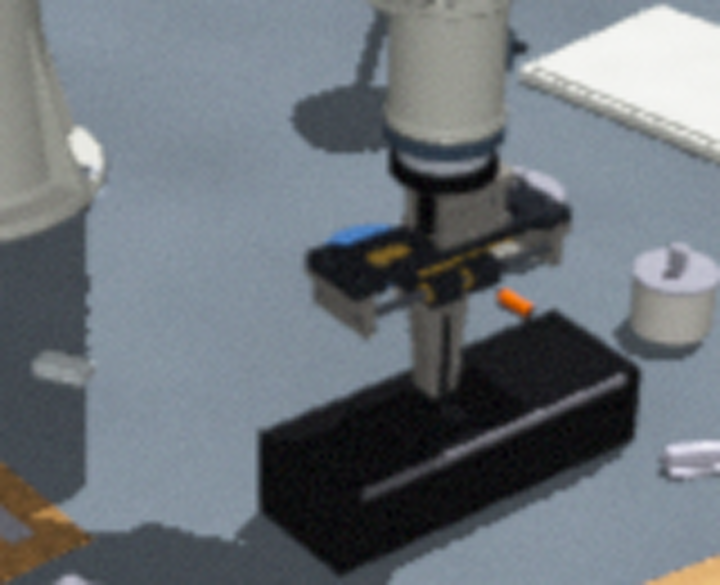

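Nearly shut; press it down gently until contact force shows.

```bash
python3 -m crank '[[0,0.5,0.3,0,0,0,0],[0,0.5,0.2,0,0,0,0],[0,0,0.2,0,0,0,0]]';python3 -m crank '[[0,0,0.2,0,0,0,0],[0,0,0,0,0,0,0]]'
```

```text
time_s: 55.32
eef_pos: [0.5921, 0.0381, 0.0641]
eef_rot: [-179.6, 0.1, -92.7]
ft_force: [-10.3, -0.2, 30.0]
gripper_width: 0.0004
time_s: 55.58
eef_pos: [0.5919, 0.0381, 0.065]
eef_rot: [-179.5, 0.1, -92.7]
ft_force: [0.2, 0.3, 0.3]
gripper_width: 0.0008
```

```bash
python3 -m crank '[[0,0,-4,0,0,0,0],[0,3,-5,0,0,0,0],[0,4,-5,0,0,0,0],[0,5,-5,0,0,0,0],[0,5,-5,0,0,0,0]]';python3 -m crank '[[0,3,0,0,0,0,0],[0,0,0,0,0,0,0],[0,0,0,0,0,0,0],[0,0,0,0,0,0,0]]'; python3 -c "
from h import *
print(pose()[:3,3]);im,K,T=save('wrist','w39');crop('scene','sc39',150,140,370,310,3.6);crop('side','sd39',130,90,350,310,2.7)"
```

```text
time_s: 56.2
eef_pos: [0.4298, 0.0453, 0.2913]
eef_rot: [-179.8, 0.0, -92.7]
ft_force: [0.7, 0.4, 0.3]
gripper_width: 0.0004
time_s: 56.7
eef_pos: [0.399, 0.0469, 0.2942]
eef_rot: [-179.4, 0.1, -92.7]
ft_force: [0.5, 0.4, -0.1]
gripper_width: 0.0001
[0.39902935 0.0469303  0.29420037]
```

View pics/w39.png

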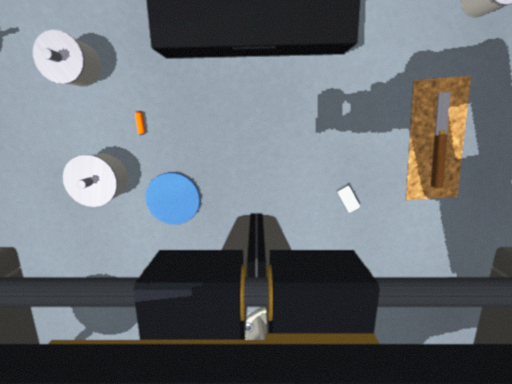

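View pics/sc39.png

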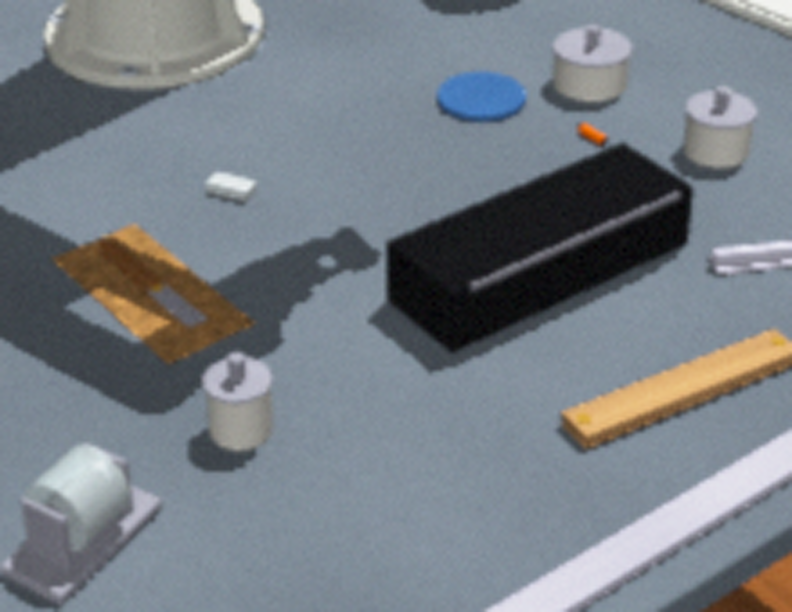

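View pics/sd39.png

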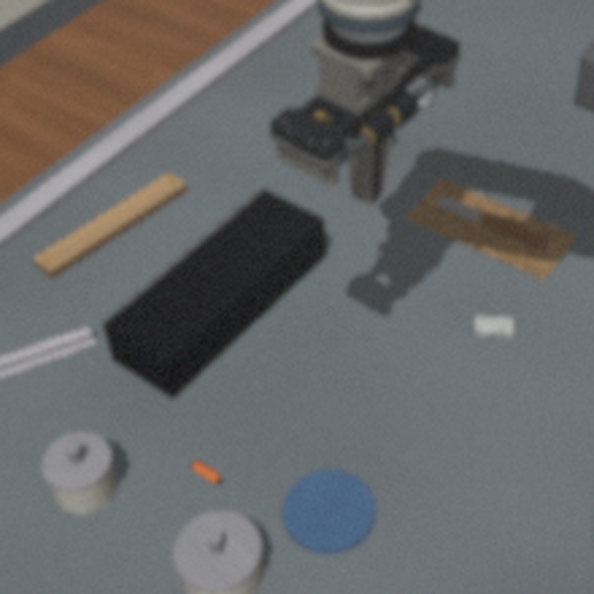

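```bash
python3 - <<'E'
from h import *
im,K,T=load('w39'); print(ray(K,T,90,180.5,.046),ray(K,T,59,57,.05),ray(K,T,173,197.5,.008))
f=cv2.INTER_CUBIC
a=cv2.resize(im[20:220,20:220],None,fx=3,fy=3,interpolation=f);cv2.imwrite('pics/w39c.png',a[:,:,::-1])
i,K,T=cam('scene')
print(ray(K,T,150+591.5/3.6,140+50/3.6,.046))
t=[cv2.resize(i[u:u+40,v:v+40],None,fx=6.5,fy=6.5,interpolation=f) for u,v in((143,297),(160,329),(233,195))]
cv2.imwrite('pics/sc40.png',np.hstack(t)[:,:,::-1])
E
```

```text
[0.39010422 0.31050567 0.046     ] [0.56916727 0.3169595  0.05      ] [0.34608593 0.1953541  0.008     ]
[0.40383537 0.30395575 0.046     ]
```

View pics/sc40.png

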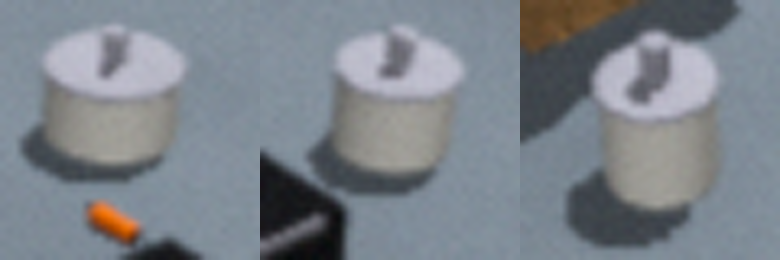

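View pics/w39c.png

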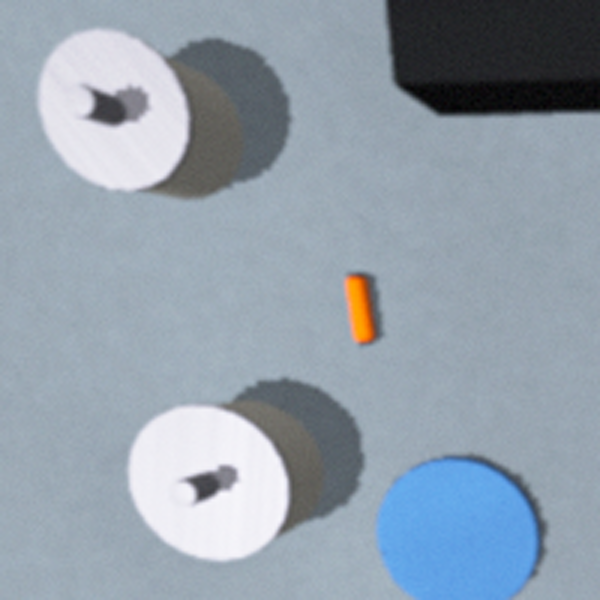

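```bash
python3 -m crank '[[-5,2,2,0,0,-0.02,0],[-5,2,3,-0.005,0,0,0],[-5,0,3,0,0,0,0],[0,0,2,0,0,0,0],[0,0,0,0,0,0,0]]';python3 -m crank '[[0,0,0,0,0,0,0],[0,0,0,0,0,0,0]]'; python3 -c "
from h import *
s=sense();print(s['eef_pos'],s['eef_rot']);im,K,T=save('wrist','w40')"
```

```text
time_s: 57.52
eef_pos: [0.3664, 0.2026, 0.1911]
eef_rot: [-179.6, 0.1, -91.7]
ft_force: [1.0, -0.6, 0.3]
gripper_width: -0.0001
time_s: 57.78
eef_pos: [0.3675, 0.2023, 0.1923]
eef_rot: [-179.6, 0.1, -91.8]
ft_force: [-0.1, -0.2, 0.0]
gripper_width: 0.0006
[0.36745767 0.20229612 0.19227315] [-1.79590466e+02  8.52050076e-02 -9.18097398e+01]
```

View pics/w40.png

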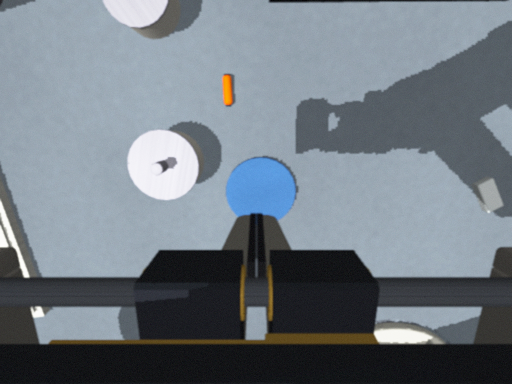

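```bash
cat > ov.py <<'E'
from h import *
def circ(K,T,c,r,z,n=90):
    return np.array([proj(K,T,[c[0]+r*np.cos(a),c[1]+r*np.sin(a),z]) for a in np.linspace(0,2*np.pi,n)])
def draw(name,out,box,k,items):
    im,K,T=load(name); u0,v0,u1,v1=box
    a=cv2.resize(im[v0:v1,u0:u1],None,fx=k,fy=k,interpolation=cv2.INTER_CUBIC)[:,:,::-1].copy()
    for c,r,z,col in items:
        p=((circ(K,T,c,r,z)+.5-[u0,v0])*k-.5).round().astype(np.int32); cv2.polylines(a,[p],True,col,1)
    cv2.imwrite(f"pics/{out}.png",a)
E
python3 - <<'E'
from ov import *
im,K,T=load('w40'); c=ray(K,T,163.5,164.5,.046);print(c, ray(K,T,261,190,.008))
draw('w40','w40o',(110,110,240,220),6,[(c,.042,.046,(0,0,255)),(c,.04,0,(0,255,0)),(c,.04,.042,(255,0,0))])
E
```

```text
[0.39057973 0.31093474 0.046     ] [0.3462902 0.1965033 0.008    ]
```

View pics/w40o.png

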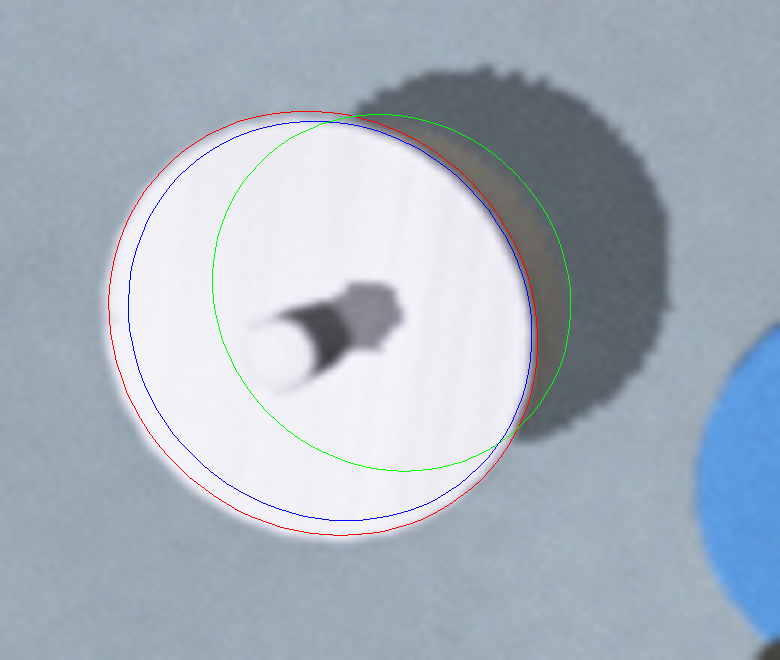

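```bash
python3 - <<'E'
from ov import *
im,K,T=load('w39')
L=(.3903,.3103);M=(.5692,.3172)
r=[]
draw('w39','a1',(50,130,150,230),6,[(L,.042,.046,(0,0,255)),(L,.04,0,(0,255,0))])
draw('w39','a2',(20,15,120,115),6,[(M,.035,.05,(0,0,255)),(M,.033,0,(0,255,0))])
cv2.imwrite('pics/a.png',cv2.resize(np.hstack([cv2.imread('pics/a1.png'),cv2.imread('pics/a2.png')]),(800,400)))
E
```

```text
(no output)
```

View pics/a.png

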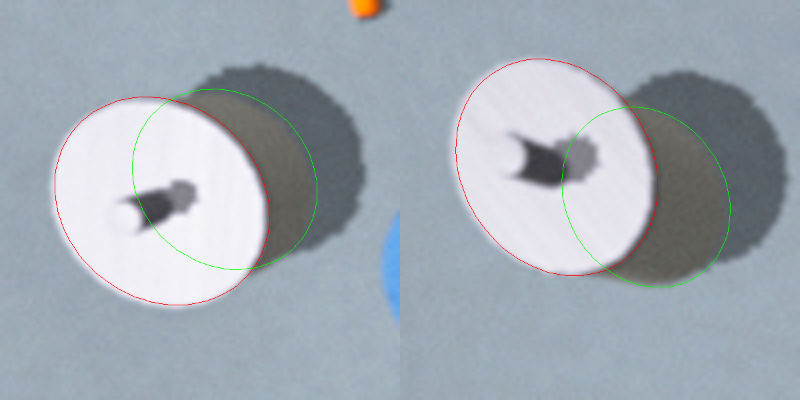

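View pics/a1.png

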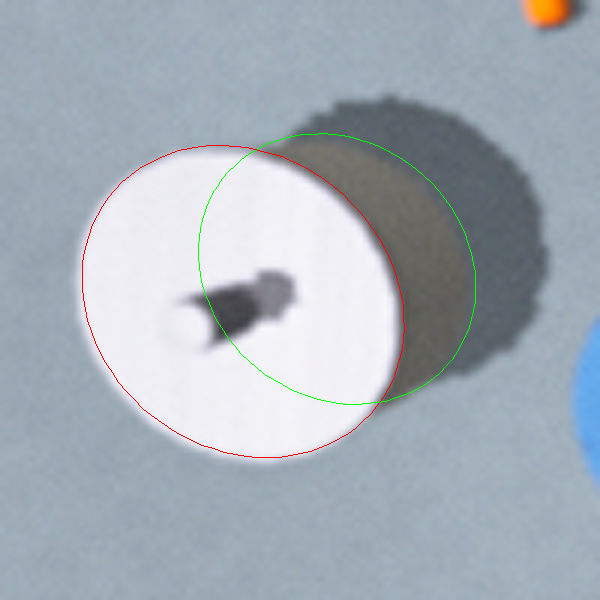

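View pics/a2.png

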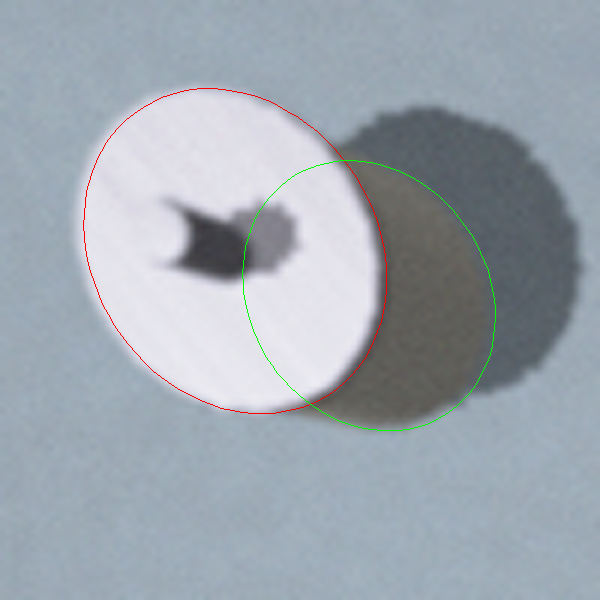

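```bash
python3 -c "
from station import close_job,sense
print(sense()['ft_force'],sense()['time_s'])
print(close_job())"
```

```text
[ 0.52019829 -0.39199877 -0.65152053] 57.825
the job is handed in; nothing more can be done
None
```

The job is handed in after 57.8 s of robot time, with all three pots covered and the arm clear of everything.

**What I did:** I pushed the knife's blade into the notch, levered the lid up and swung it to about 115° (fully back). I then laid the knife on the mat and set the medium, large and small covers on their own pots. Last, I pressed the lid shut from behind with closed fingers; wrist force peaked at about 32 N, under the 40 N limit.

**What the last checks showed:**
- **Pots and covers:** all three covers looked seated and level. Right after placing, the large and small covers were within about 1 mm of centre.
- **Medium cover:** it first sat about 2 mm off, so I regripped the knob and moved it; it then measured within about 0.5 mm.
- **Large pot:** it was knocked about 2.5 cm after I had covered it. The cover moved with it and still looks level and centred, to about 1 mm. I left it as it was.
- **Lid:** the outline matches the starting picture, and the fingertips stopped at 64 mm, the height of the lid's top when shut.
- **Knife:** it lies flat and wholly inside the mat.
- **Coaster and tape holder:** both are at the same place in the pictures as at the start.

**Disagreements:** the fixed scene and side cameras disagreed by about 13 mm, so I took positions from the wrist camera, where diameters came out within about 1 mm. Knob tops read about 1 mm nearer the robot than their discs in every view.

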